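# Pack the specimen pots into courier carriers

### The arm

A 6-joint arm with a two-finger parallel gripper is mounted at the origin on the work surface. World frame = base frame: x ahead of the robot, y to its left, z up, the work surface at z = 0. Lengths are in m, angles in rad, forces in N, time in s.
With the tool pointing down it reaches from about 0.425 to 1.125 m from the base axis. Payload 14.9 kg.
Tool frame: the origin (TCP) lies on the centre line of the jaws, within the pads' length; the fingertips stand 22 mm ahead of it and the grasp point (between the pads) lies 3 mm ahead of it; x points along the fingers, y is the direction in which the jaws open and shut, and the axes are right-handed (so a half turn about x gives the same grasp; the last joint's range is limited). The gripper opens to 91 mm and grips with 3 to 60 N. Pads are 32 mm wide; open, the fingers measure 118 mm over their backs; the gripper's body (76 mm by 178 mm) begins 60 mm behind the grasp point.
Start: joints at [-1.319, 0.379, 1.734, -0, 1.028, -0.033], TCP at [0.197, -0.672, 0.197] pointing down, gripper open.
Joint ranges: [-2.77, 2.77], [-0.74, 2.19], [0, 2.66], [-1.06, 4.2], [0.31, 2.87], [-3.08, 3.08]. Speed limits (rad/s): [1.89, 1.89, 2.39, 3.14, 3.14, 3.14].

### API

Orientations are given as a rotation vector (axis times angle).
In Python, from plant import bot gives the robot as it stands.
- The arm moves only by the shell command python3 -m inch 'ROWS'. ROWS is JSON, a list of rows, each a list of 7 numbers: the turn, a rotation vector about the tool's x, y, z in degrees, then the shift along the tool's x, y, z in m, then the closure in counts, from 0 (fully open) to 255 (shut). A call has exactly 8 rows; each row shifts and turns the commanded pose from where the row before left it, along the tool's axes as they then stand; what a row does not reach is not made up. A row lasts 1/10 s, in which the tool goes at most 50 mm and 8.59 degrees, less where a joint would pass 70% of its speed; a pose out of reach is approached as far as the arm can. A call with a gripper value outside its range is refused whole. The fingers move at their own pace and stop on an object; the grip force is fixed at half the most. Time passes only in rows, so rows that do not move let the fingers close, or fill a call up. It gives the time, the measured TCP pose, the force and the opening at its end, in the units of the state.
- bot.get_state(): the state, without advancing time (a new reading comes with each control period).
- bot.read_camera(name): name is "scene" or "top" or "wrist"; returns a dict with "frame" (400x640x3 uint8, red, green, blue), "mtx" (3x3 intrinsics, pixels), "R" (3x3) and "t" (3): a world point X has camera coordinates R X + t; the wrist camera has in their place "tool_from_camera" (4x4, takes a point from camera to tool coordinates, whose origin is the TCP and whose axes are the tool frame's). Camera axes: x right, y down, z forward; pixel columns grow to the right and rows downward; lengths in m; the calibration is good to about 2 mm. A picture is of the moment at which its call begins: read the wrist's pose just before it. There is no depth.
- bot.finish_job(): hands the job in, once; it reports no verdict.
The state is a dict: "t": time; "qpos": joint angles; "qd": joint speeds; "joint_torque": joint torques, N m; "tool_pos": TCP position; "tool_rot": TCP orientation; "wrist_force": force on the tool from outside, world axes, zero at the start; "ft_torque": the same for the moment, N m; "opening": finger opening in m.
Only numpy, scipy, OpenCV 4.12 (cv2) and the standard library are available. Lean on these libraries where they do the work, as an engineer would, in place of code of your own. Each camera call takes 0.05 s, during which the arm holds its last target. There are 200 camera calls.

### The job

Pack the specimen pots on the bench for the courier: push over just as many of the standing insulated carriers as the pots need (each carrier takes two pots), so that each lies flat and square on its back on the packing board, pockets up, with its foot end at the board's front edge, and stand every pot upright in a pocket of its own. Leave any carrier that is not needed standing where it is, and do not disturb the reagent bottle or the slide box.

Things in the scene. Friction and masses are not known exactly. Their poses are not given: they have to be found in the camera images.
- board: grey packing board fixed on the bench with aluminium edging, 220 (own x) by 520 (own y) by 14 mm high. Origin: centre of its underside, on the bench; own x points away from the robot, z up. Its front edge (nearest the robot) is at own x = -110 mm and is the 14 mm high stop for the carriers
- board_edge (a point): middle of the board's front top edge, 14 mm above the bench
- carrier0: white insulated carrier, 194 long, 116 wide, 90 mm thick, 0.5 kg, too wide to grip. Starts on end 5 to 25 mm before the board's edge, pocket face to the robot, blue chamber on top. Origin: centre of its foot end (underside at the start). Own z: foot to chamber. Own x: out of the pocket face (up when it lies as wanted); that face is at x = 45, its back at -45 mm
- carrier0_pocket0 (a point): centre of the floor of the carrier's pocket nearer the foot, 42 mm from the foot end: a square hole 60 x 60 mm, 36 mm deep from the pocket face (its rim), between 28 mm side walls, a 12 mm foot wall and an 8 mm divider; axes as the carrier
- carrier0_pocket1 (a point): centre of the floor of the carrier's pocket nearer the chamber, 110 mm from the foot end: a square hole 60 x 60 mm, 36 mm deep from the pocket face (its rim), between 28 mm side walls, a 12 mm foot wall and an 8 mm divider; axes as the carrier
- carrier0_chamber (a point): centre of the outer side of the carrier's blue closed cool-pack chamber, in its pocket face, 167 mm from the foot end; flat here, 54 mm along the carrier by 116 mm wide. Pushed here towards the board the standing carrier pivots over the board's edge, passes its balance point after about 0.45 rad and falls on its back; axes as the carrier
- carrier1: white insulated carrier, 194 long, 116 wide, 90 mm thick, 0.5 kg, too wide to grip. Starts on end 5 to 25 mm before the board's edge, pocket face to the robot, blue chamber on top. Origin: centre of its foot end (underside at the start). Own z: foot to chamber. Own x: out of the pocket face (up when it lies as wanted); that face is at x = 45, its back at -45 mm
- carrier1_pocket0 (a point): centre of the floor of the carrier's pocket nearer the foot, 42 mm from the foot end: a square hole 60 x 60 mm, 36 mm deep from the pocket face (its rim), between 28 mm side walls, a 12 mm foot wall and an 8 mm divider; axes as the carrier
- carrier1_pocket1 (a point): centre of the floor of the carrier's pocket nearer the chamber, 110 mm from the foot end: a square hole 60 x 60 mm, 36 mm deep from the pocket face (its rim), between 28 mm side walls, a 12 mm foot wall and an 8 mm divider; axes as the carrier
- carrier1_chamber (a point): centre of the outer side of the carrier's blue closed cool-pack chamber, in its pocket face, 167 mm from the foot end; flat here, 54 mm along the carrier by 116 mm wide. Pushed here towards the board the standing carrier pivots over the board's edge, passes its balance point after about 0.45 rad and falls on its back; axes as the carrier
- carrier2: white insulated carrier, 194 long, 116 wide, 90 mm thick, 0.5 kg, too wide to grip. Starts on end 5 to 25 mm before the board's edge, pocket face to the robot, blue chamber on top. Origin: centre of its foot end (underside at the start). Own z: foot to chamber. Own x: out of the pocket face (up when it lies as wanted); that face is at x = 45, its back at -45 mm
- carrier2_pocket0 (a point): centre of the floor of the carrier's pocket nearer the foot, 42 mm from the foot end: a square hole 60 x 60 mm, 36 mm deep from the pocket face (its rim), between 28 mm side walls, a 12 mm foot wall and an 8 mm divider; axes as the carrier
- carrier2_pocket1 (a point): centre of the floor of the carrier's pocket nearer the chamber, 110 mm from the foot end: a square hole 60 x 60 mm, 36 mm deep from the pocket face (its rim), between 28 mm side walls, a 12 mm foot wall and an 8 mm divider; axes as the carrier
- carrier2_chamber (a point): centre of the outer side of the carrier's blue closed cool-pack chamber, in its pocket face, 167 mm from the foot end; flat here, 54 mm along the carrier by 116 mm wide. Pushed here towards the board the standing carrier pivots over the board's edge, passes its balance point after about 0.45 rad and falls on its back; axes as the carrier
- pot0: specimen pot: pale cylinder 45 mm across with a paper label and red band, yellow screw cap 46 mm across from 45 mm up to its top at 60 mm; 70 g, bottom-heavy, standing upright on the bench to the left or right of the board. Origin: centre of its underside; own z up along its axis. Standing in a pocket it sticks out 24 mm above the rim. Absent in some runs (4 to 6 are present)
- pot1: specimen pot: pale cylinder 45 mm across with a paper label and red band, yellow screw cap 46 mm across from 45 mm up to its top at 60 mm; 70 g, bottom-heavy, standing upright on the bench to the left or right of the board. Origin: centre of its underside; own z up along its axis. Standing in a pocket it sticks out 24 mm above the rim. Absent in some runs (4 to 6 are present)
- pot2: specimen pot: pale cylinder 45 mm across with a paper label and red band, yellow screw cap 46 mm across from 45 mm up to its top at 60 mm; 70 g, bottom-heavy, standing upright on the bench to the left or right of the board. Origin: centre of its underside; own z up along its axis. Standing in a pocket it sticks out 24 mm above the rim. Absent in some runs (4 to 6 are present)
- pot3: specimen pot: pale cylinder 45 mm across with a paper label and red band, yellow screw cap 46 mm across from 45 mm up to its top at 60 mm; 70 g, bottom-heavy, standing upright on the bench to the left or right of the board. Origin: centre of its underside; own z up along its axis. Standing in a pocket it sticks out 24 mm above the rim. Absent in some runs (4 to 6 are present)
- pot4: specimen pot: pale cylinder 45 mm across with a paper label and red band, yellow screw cap 46 mm across from 45 mm up to its top at 60 mm; 70 g, bottom-heavy, standing upright on the bench to the left or right of the board. Origin: centre of its underside; own z up along its axis. Standing in a pocket it sticks out 24 mm above the rim. Absent in some runs (4 to 6 are present)
- pot5: specimen pot: pale cylinder 45 mm across with a paper label and red band, yellow screw cap 46 mm across from 45 mm up to its top at 60 mm; 70 g, bottom-heavy, standing upright on the bench to the left or right of the board. Origin: centre of its underside; own z up along its axis. Standing in a pocket it sticks out 24 mm above the rim. Absent in some runs (4 to 6 are present)
- reagent: bystander: reagent bottle with red cap, 64 mm across, 150 mm high, standing on the bench; origin: centre of its underside
- slidebox: bystander: green microscope-slide box, 85 x 100 x 34 mm, lying on the bench; origin: centre of its underside

How it is judged:
On the way, in this order (a step that is already met when the one before it is completed fails the run):
1. a first carrier lies on its back on the packing board (((angle between carrier0's own x axis and vertical below 0.12 rad and x of carrier0 in the frame of board between -0.155 and -0.075 m and y of carrier0 in the frame of board between -0.25 and 0.25 m and angle between the z axis of carrier0 and the x axis of board, either way round below 0.3 rad) or (angle between carrier1's own x axis and vertical below 0.12 rad and x of carrier1 in the frame of board between -0.155 and -0.075 m and y of carrier1 in the frame of board between -0.25 and 0.25 m and angle between the z axis of carrier1 and the x axis of board, either way round below 0.3 rad) or (angle between carrier2's own x axis and vertical below 0.12 rad and x of carrier2 in the frame of board between -0.155 and -0.075 m and y of carrier2 in the frame of board between -0.25 and 0.25 m and angle between the z axis of carrier2 and the x axis of board, either way round below 0.3 rad))), for 0.3 s.
2. every pot stands in a carrier pocket ((distance between pot0 and carrier0_pocket0 below 0.018 m or distance between pot0 and carrier0_pocket1 below 0.018 m or distance between pot0 and carrier1_pocket0 below 0.018 m or distance between pot0 and carrier1_pocket1 below 0.018 m or distance between pot0 and carrier2_pocket0 below 0.018 m or distance between pot0 and carrier2_pocket1 below 0.018 m) and angle between each of pot0, pot1, pot2, pot3, pot4, pot5's own z axis and vertical below 0.3 rad and (distance between pot1 and carrier0_pocket0 below 0.018 m or distance between pot1 and carrier0_pocket1 below 0.018 m or distance between pot1 and carrier1_pocket0 below 0.018 m or distance between pot1 and carrier1_pocket1 below 0.018 m or distance between pot1 and carrier2_pocket0 below 0.018 m or distance between pot1 and carrier2_pocket1 below 0.018 m) and (distance between pot2 and carrier0_pocket0 below 0.018 m or distance between pot2 and carrier0_pocket1 below 0.018 m or distance between pot2 and carrier1_pocket0 below 0.018 m or distance between pot2 and carrier1_pocket1 below 0.018 m or distance between pot2 and carrier2_pocket0 below 0.018 m or distance between pot2 and carrier2_pocket1 below 0.018 m) and (distance between pot3 and carrier0_pocket0 below 0.018 m or distance between pot3 and carrier0_pocket1 below 0.018 m or distance between pot3 and carrier1_pocket0 below 0.018 m or distance between pot3 and carrier1_pocket1 below 0.018 m or distance between pot3 and carrier2_pocket0 below 0.018 m or distance between pot3 and carrier2_pocket1 below 0.018 m) and (distance between pot4 and carrier0_pocket0 below 0.018 m or distance between pot4 and carrier0_pocket1 below 0.018 m or distance between pot4 and carrier1_pocket0 below 0.018 m or distance between pot4 and carrier1_pocket1 below 0.018 m or distance between pot4 and carrier2_pocket0 below 0.018 m or distance between pot4 and carrier2_pocket1 below 0.018 m) and (distance between pot5 and carrier0_pocket0 below 0.018 m or distance between pot5 and carrier0_pocket1 below 0.018 m or distance between pot5 and carrier1_pocket0 below 0.018 m or distance between pot5 and carrier1_pocket1 below 0.018 m or distance between pot5 and carrier2_pocket0 below 0.018 m or distance between pot5 and carrier2_pocket1 below 0.018 m)), for 0.2 s.
At the end, for the whole second after the job is handed in: Every pot upright in its own pocket, base within 18 mm of its floor centre; used carriers lie on the board face up (0.12 rad), square (0.3 rad), foot end 45 mm outside to 35 mm inside the front edge; none more than needed; spares stand within 70 mm of their start; all at rest (all of step 2 and ((angle between carrier0's own z axis and vertical below 0.1 rad and distance of carrier0 from where it was at the start of the episode below 0.07 m) or ((angle between carrier0's own x axis and vertical below 0.12 rad and x of carrier0 in the frame of board between -0.155 and -0.075 m and y of carrier0 in the frame of board between -0.25 and 0.25 m and angle between the z axis of carrier0 and the x axis of board, either way round below 0.3 rad) and (distance between any of pot0, pot1, pot2, pot3, pot4, pot5 and carrier0_pocket0 below 0.018 m or distance between any of pot0, pot1, pot2, pot3, pot4, pot5 and carrier0_pocket1 below 0.018 m))) and ((angle between carrier1's own z axis and vertical below 0.1 rad and distance of carrier1 from where it was at the start of the episode below 0.07 m) or ((angle between carrier1's own x axis and vertical below 0.12 rad and x of carrier1 in the frame of board between -0.155 and -0.075 m and y of carrier1 in the frame of board between -0.25 and 0.25 m and angle between the z axis of carrier1 and the x axis of board, either way round below 0.3 rad) and (distance between any of pot0, pot1, pot2, pot3, pot4, pot5 and carrier1_pocket0 below 0.018 m or distance between any of pot0, pot1, pot2, pot3, pot4, pot5 and carrier1_pocket1 below 0.018 m))) and ((angle between carrier2's own z axis and vertical below 0.1 rad and distance of carrier2 from where it was at the start of the episode below 0.07 m) or ((angle between carrier2's own x axis and vertical below 0.12 rad and x of carrier2 in the frame of board between -0.155 and -0.075 m and y of carrier2 in the frame of board between -0.25 and 0.25 m and angle between the z axis of carrier2 and the x axis of board, either way round below 0.3 rad) and (distance between any of pot0, pot1, pot2, pot3, pot4, pot5 and carrier2_pocket0 below 0.018 m or distance between any of pot0, pot1, pot2, pot3, pot4, pot5 and carrier2_pocket1 below 0.018 m))) and ((angle between carrier0's own z axis and vertical below 0.1 rad and distance of carrier0 from where it was at the start of the episode below 0.07 m) or (angle between carrier1's own z axis and vertical below 0.1 rad and distance of carrier1 from where it was at the start of the episode below 0.07 m) or (distance between any of pot0, pot1, pot2, pot3, pot4, pot5 and carrier0_pocket0 below 0.018 m and distance between any of pot0, pot1, pot2, pot3, pot4, pot5 and carrier0_pocket1 below 0.018 m) or (distance between any of pot0, pot1, pot2, pot3, pot4, pot5 and carrier1_pocket0 below 0.018 m and distance between any of pot0, pot1, pot2, pot3, pot4, pot5 and carrier1_pocket1 below 0.018 m)) and ((angle between carrier0's own z axis and vertical below 0.1 rad and distance of carrier0 from where it was at the start of the episode below 0.07 m) or (angle between carrier2's own z axis and vertical below 0.1 rad and distance of carrier2 from where it was at the start of the episode below 0.07 m) or (distance between any of pot0, pot1, pot2, pot3, pot4, pot5 and carrier0_pocket0 below 0.018 m and distance between any of pot0, pot1, pot2, pot3, pot4, pot5 and carrier0_pocket1 below 0.018 m) or (distance between any of pot0, pot1, pot2, pot3, pot4, pot5 and carrier2_pocket0 below 0.018 m and distance between any of pot0, pot1, pot2, pot3, pot4, pot5 and carrier2_pocket1 below 0.018 m)) and ((angle between carrier1's own z axis and vertical below 0.1 rad and distance of carrier1 from where it was at the start of the episode below 0.07 m) or (angle between carrier2's own z axis and vertical below 0.1 rad and distance of carrier2 from where it was at the start of the episode below 0.07 m) or (distance between any of pot0, pot1, pot2, pot3, pot4, pot5 and carrier1_pocket0 below 0.018 m and distance between any of pot0, pot1, pot2, pot3, pot4, pot5 and carrier1_pocket1 below 0.018 m) or (distance between any of pot0, pot1, pot2, pot3, pot4, pot5 and carrier2_pocket0 below 0.018 m and distance between any of pot0, pot1, pot2, pot3, pot4, pot5 and carrier2_pocket1 below 0.018 m)) and linear speed of each of carrier0, carrier1, carrier2, pot0, pot1, pot2, pot3, pot4, pot5 below 0.02 m/s); the robot touches nothing.
It fails at once if the reagent bottle was pushed aside more than 30 mm or knocked over (distance of reagent from where it was at the start of the episode above 0.03 m or angle between reagent's own z axis and vertical above 0.5 rad).
It fails at once if the slide box was pushed aside more than 30 mm or knocked over (distance of slidebox from where it was at the start of the episode above 0.03 m or angle between slidebox's own z axis and vertical above 0.5 rad).
Of pot0, pot1, pot2, pot3, pot4, pot5 only 4 to 6 are there at a start; the rules pass over those that are not, and their reading is None.
At some moment in a run one of pot0, pot1, pot2, pot3, pot4, pot5 may be knocked a few centimetres aside while the robot is not near it.
It also fails if it takes over 210 s, if anything falls off the work surface, if the arm or the gripper's body presses on something with over 40 N, if the wrist force passes 120 N, or if a joint passes its speed limit or range.

## Working session

There is one attempt and no reset: what is moved stays moved. The work goes in short steps, Python scripts to look and compute and a shell command to move; the robot and the scene stay as the last step left them, time stands still between calls to the robot, and variables do not carry over. Pictures are saved under pics/ and viewed, about 12 in all and at most 16, crops included, and the job is handed in when it is done.

```bash
ls; mkdir -p pics
python3 - <<'E'
from plant import bot
import cv2,numpy as np
s=bot.get_state();print(s)
for n in("scene","top"):
    c=bot.read_camera(n);cv2.imwrite(f"pics/{n}0.png",c["frame"][...,::-1]);np.savez(f"{n}0.npz",**c);print(n,c["mtx"],c["R"],c["t"])
c=bot.read_camera("wrist");print(c["mtx"],c["tool_from_camera"])
E
```

```text
pics
{'t': 0.0, 'qpos': array([-1.31930118e+00,  3.79432150e-01,  1.73475971e+00,  6.90652864e-06,
        1.02852235e+00, -3.33071816e-02]), 'qd': array([-0.00058581, -0.00123974,  0.00068021,  0.00101379, -0.00179628,
        0.00074855]), 'joint_torque': array([-2.19410367e-04, -7.63727188e+01, -4.34369516e+01,  6.51457999e-02,
        4.24714421e-02, -1.26119853e-04]), 'tool_pos': array([ 0.19656619, -0.6714054 ,  0.19678221]), 'tool_rot': array([ 2.06903375,  0.29782019, -2.06927671]), 'wrist_force': array([-0.56517347, -0.13982424,  0.1291649 ]), 'ft_torque': array([-0.01306504,  0.01312605,  0.00518714]), 'opening': 0.09095785144049713}
scene [[375.63362366   0.         328.42847497]
 [  0.         375.63362366 201.96363167]
 [  0.           0.           1.        ]] [[ 4.28515315e-01  9.03534367e-01 -5.21523863e-04]
 [ 5.19220809e-01 -2.46720894e-01 -8.18253354e-01]
 [-7.39448698e-01  3.50363308e-01 -5.74857527e-01]] [-0.24564082 -0.19856146  1.35404391]
top [[504.19698116   0.         314.73283879]
 [  0.         504.19698116 202.86828423]
 [  0.           0.           1.        ]] [[-1.35713072e-02 -9.99904975e-01 -2.42076419e-03]
 [-9.89494564e-01  1.37784210e-02 -1.43911996e-01]
 [ 1.43931675e-01  4.42259112e-04 -9.89587529e-01]] [-0.00489339  0.57373981  1.37845225]
[[314.15847228   0.         317.34068744]
 [  0.         314.15847228 206.63881806]
 [  0.           0.           1.        ]] [[ 3.17291052e-04 -2.87553394e-01  9.57764556e-01 -1.86749101e-01]
 [ 9.99999946e-01  1.76356734e-04 -2.78334645e-04 -1.32212030e-03]
 [-8.88721568e-05  9.57764592e-01  2.87553435e-01 -8.18036917e-02]
 [ 0.00000000e+00  0.00000000e+00  0.00000000e+00  1.00000000e+00]]
```

View pics/scene0.png

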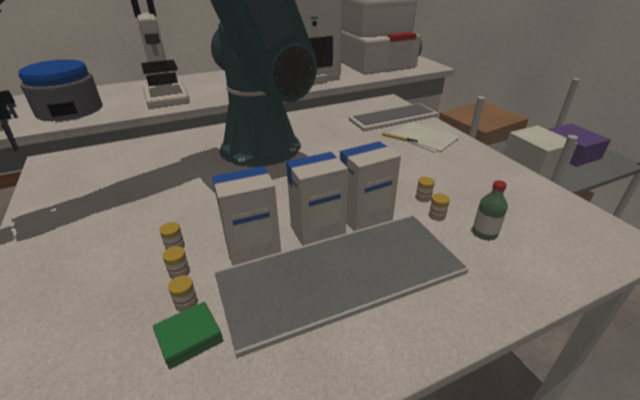

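View pics/top0.png

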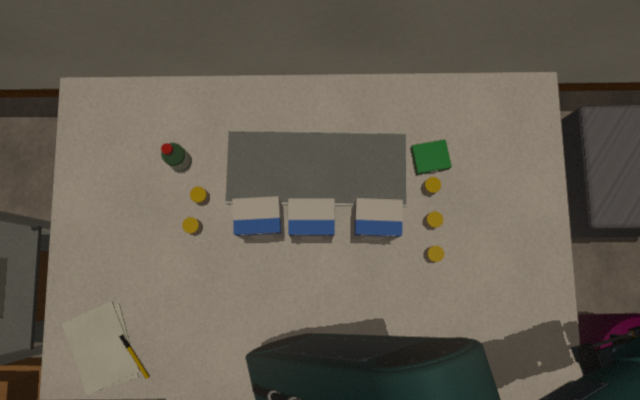

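The scene view shows three standing carriers, with three pots on the robot's right (scene left, about (172,235), (176,262), (182,292)) and two on its left (425,188), (440,205). The green slide box and the bottle are both in view. The top view agrees: yellow caps at (199,195), (191,226), (432,186), (434,220), (435,254), and carriers around (257,217), (311,217), (379,217). Five pots means all three carriers are needed.

```bash
cat > h.py <<'E'
import cv2,numpy as np
from scipy.spatial.transform import Rotation as Ro
from plant import bot
def cam(n):
    """camera with world pose: M,R,t,frame"""
    s=bot.get_state() if n=="wrist" else None
    c=bot.read_camera(n)
    if s is not None:
        T=np.eye(4);T[:3,:3]=Ro.from_rotvec(s["tool_rot"]).as_matrix();T[:3,3]=s["tool_pos"]
        W=np.linalg.inv(T@np.array(c["tool_from_camera"]));c["R"],c["t"]=W[:3,:3],W[:3,3]
    return c
def ray(c,uv):
    d=np.linalg.inv(c["mtx"])@[uv[0],uv[1],1];return -c["R"].T@c["t"],c["R"].T@d
def onz(c,uv,z):
    o,d=ray(c,uv);return o+d*(z-o[2])/d[2]
def two(c1,u1,c2,u2):
    o1,d1=ray(c1,u1);o2,d2=ray(c2,u2)
    k=np.linalg.lstsq(np.c_[d1,-d2],o2-o1,rcond=None)[0]
    a,b=o1+k[0]*d1,o2+k[1]*d2;return (a+b)/2,np.linalg.norm(a-b)
def blobs(c,lo,hi,amin=40):
    m=cv2.inRange(cv2.cvtColor(c["frame"],cv2.COLOR_RGB2HSV),lo,hi)
    return [k for k in cv2.findContours(m,0,2)[0] if cv2.contourArea(k)>amin]
YEL=((18,110,70),(32,255,255));BLUE=((108,120,60),(125,255,255))
def cen(k):
    m=cv2.moments(k);return np.array([m["m10"]/m["m00"],m["m01"]/m["m00"]])
def caps(c): # fitted centre of convex hull
    return [cen(cv2.convexHull(k)) for k in blobs(c,*YEL)]
E
python3 - <<'E'
from h import *
np.set_printoptions(precision=4,suppress=True)
L=lambda n:dict(np.load(f"{n}0.npz"))
s,t=L("scene"),L("top")
for k in blobs(t,*YEL):
    u=cen(k);p=onz(t,u,.056)
    best=min((( *two(t,u,s,v),) for v in caps(s)),key=lambda r:r[1]+abs(r[0][2]-.056))
    print("pot",u,cv2.contourArea(k),p,"two",best)
for k in blobs(t,*BLUE):
    b=cv2.boxPoints(cv2.minAreaRect(k));print("blue",np.round(b).tolist(),[onz(t,x,.194)[:2].round(3).tolist() for x in b])
g=cv2.cvtColor(t["frame"],cv2.COLOR_RGB2GRAY)
for uv in [(229,131),(406,134),(406,201),(227,201)]:print("board",onz(t,uv,.014))
for uv in [(165,150),(433,157)]:print("by",onz(t,uv,.0))
E
```

```text
pot [137.8339 362.3286] 139.5 [0.1484 0.4648 0.056 ] two (array([ 0.1292,  0.614 , -0.2467]), np.float64(0.10530111317179852))
pot [435.0941 253.4315] 202.0 [ 0.4266 -0.3413  0.056 ] two (array([ 0.4266, -0.3444,  0.0517]), np.float64(0.003973612060662074))
pot [190.246  224.8908] 206.0 [0.5146 0.333  0.056 ] two (array([0.5146, 0.3334, 0.0511]), np.float64(0.0018533175029040623))
pot [434.2176 219.1256] 203.0 [ 0.5214 -0.3434  0.056 ] two (array([ 0.5216, -0.3462,  0.0519]), np.float64(0.0035277994491538646))
pot [197.9544 194.1508] 204.5 [0.6007 0.3133 0.056 ] two (array([0.601 , 0.3137, 0.051 ]), np.float64(0.0017697113466172906))
pot [432.2586 184.6054] 198.5 [ 0.6186 -0.3426  0.056 ] two (array([ 0.6192, -0.3453,  0.0517]), np.float64(0.0034161607323828377))
blue [[355.0, 233.0], [356.0, 220.0], [401.0, 222.0], [401.0, 235.0]] [[0.474, -0.113], [0.507, -0.115], [0.5, -0.229], [0.467, -0.226]]
blue [[289.0, 234.0], [289.0, 221.0], [333.0, 221.0], [333.0, 234.0]] [[0.474, 0.052], [0.507, 0.052], [0.505, -0.058], [0.473, -0.057]]
blue [[233.0, 221.0], [279.0, 218.0], [280.0, 231.0], [234.0, 234.0]] [[0.509, 0.191], [0.515, 0.077], [0.482, 0.075], [0.475, 0.189]]
board [0.7941 0.2358 0.014 ]
board [ 0.7777 -0.2828  0.014 ]
board [ 0.5794 -0.2749  0.014 ]
board [0.5866 0.2393 0.014 ]
by [0.7432 0.4262 0.    ]
by [ 0.7109 -0.3619  0.    ]
```

Run:
```python
import cv2
a=cv2.imread("pics/top0.png")[120:270,215:415];cv2.imwrite("pics/c1.png",cv2.resize(a,None,fx=4,fy=4,interpolation=2))
```

```text
(no output)
```

View pics/c1.png

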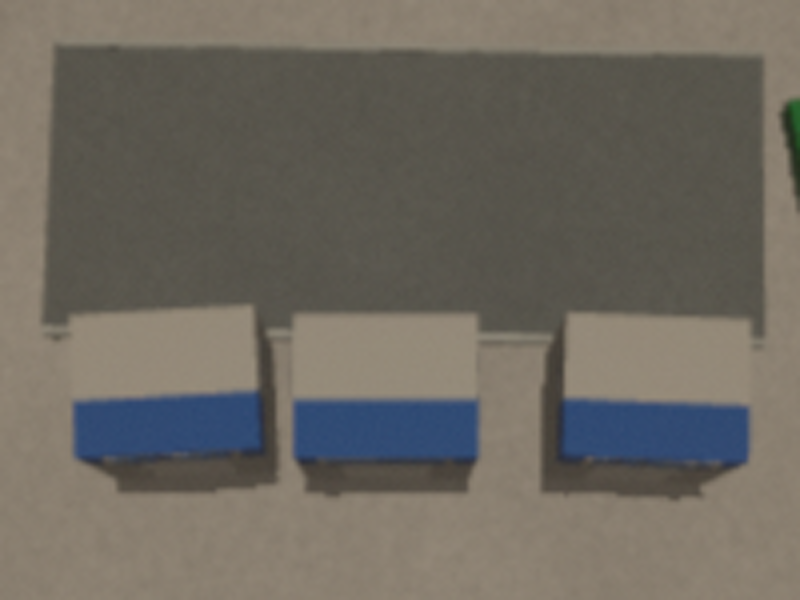

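```bash
cat >> h.py <<'E'
def plan(p,yaw=0):
    """turn about tool x (deg) to reach yaw (yaw 0: tool y=world y, z=world x), then shifts along the new tool axes"""
    s=bot.get_state();R=Ro.from_rotvec(s["tool_rot"]).as_matrix()
    y=np.degrees(np.arctan2(-R[0,1],R[1,1]));d=(yaw-y+90)%180-90
    f=np.radians(y+d);A=np.array([[0,0,-1],[-np.sin(f),np.cos(f),0],[np.cos(f),np.sin(f),0]])
    print("t %.2f now yaw %.1f turn_x %.1f shift xyz mm"%(s["t"],y,-d),(A@(np.array(p)-s["tool_pos"])*1000).round(1),"q5 %.2f"%s["qpos"][5])
E
python3 - <<'E'
from h import *
plan([.425,-.17,.19],-3)
c=cam("wrist");cv2.imwrite("pics/w.png",c["frame"][...,::-1])
print(Ro.from_rotvec(bot.get_state()["tool_rot"]).as_matrix().round(3))
E
```

```text
t 0.15 now yaw -163.7 turn_x 19.3 shift xyz mm [   6.9 -512.8 -201.9] q5 -0.03
[[-0.     0.281 -0.96 ]
 [ 0.001 -0.96  -0.281]
 [-1.    -0.001 -0.   ]]
```

```bash
python3 -m inch '[[6.43,0,0,0,0,0,130],[6.43,0,0,0,0,0,130],[6.43,0,0,0,0,0,130],[0,0,0,0,-0.043,-0.017,130],[0,0,0,0,-0.043,-0.017,130],[0,0,0,0,-0.043,-0.017,130],[0,0,0,0,-0.043,-0.017,130],[0,0,0,0,-0.043,-0.017,130]]' && python3 -m inch '[[0,0,0,0.001,-0.043,-0.017,130],[0,0,0,0.001,-0.043,-0.017,130],[0,0,0,0.001,-0.043,-0.017,130],[0,0,0,0.001,-0.043,-0.017,130],[0,0,0,0.001,-0.043,-0.017,130],[0,0,0,0.001,-0.043,-0.017,130],[0,0,0,0.001,-0.043,-0.015,130],[0,0,0,0,0,0,130]]'
python3 - <<'E'
from h import *
plan([.455,-.17,.187],-3)
for n in("wrist","top"): cv2.imwrite(f"pics/{n}1.png",cam(n)["frame"][...,::-1])
a=np.hstack([cv2.imread("pics/wrist1.png"),cv2.imread("pics/top1.png")]);cv2.imwrite("pics/v1.png",cv2.resize(a,None,fx=.62,fy=.62))
E
```

```text
t: 1.0
tool_pos: [0.2931, -0.4598, 0.1974]
tool_rot: [-2.195, 0.057, 2.195]
wrist_force: [1.2, -0.5, 0.1]
opening: 0.0447
t: 1.8
tool_pos: [0.4262, -0.1632, 0.1904]
tool_rot: [-2.197, 0.052, 2.197]
wrist_force: [0.0, 0.5, -0.2]
opening: 0.0446
t 1.80 now yaw 177.3 turn_x 0.3 shift xyz mm [  3.4   5.3 -29.1] q5 1.20
```

View pics/v1.png

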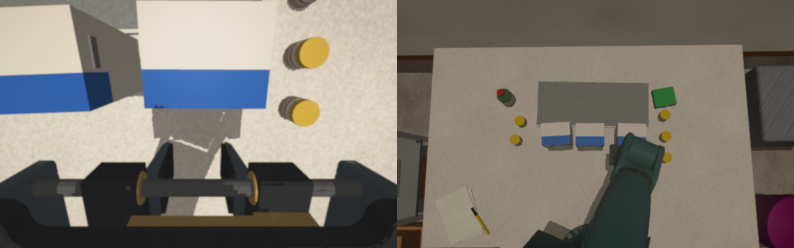

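The wrist view has the fingers in front of the right carrier, centred to within about 5 mm. I'll push now.

```bash
python3 -m inch '[[0,0,0,0,0.003,-0.01,130],[0,0,0,0,0.002,-0.01,130],[0,0,0,0,0,-0.008,130],[0,0,0,-0.001,0,-0.008,130],[0,0,0,-0.002,0,-0.01,130],[0,0,0,-0.002,0,-0.01,130],[0,0,0,-0.003,0,-0.01,130],[0,0,0,-0.003,0,-0.01,130]]' && python3 -m inch '[[0,0,0,-0.003,0,-0.01,130],[0,0,0,-0.003,0,-0.01,130],[0,0,0,-0.003,0,-0.01,130],[0,0,0,-0.003,0,-0.01,130],[0,0,0,-0.003,0,-0.01,130],[0,0,0,-0.002,0,-0.01,130],[0,0,0,0,0,0,130],[0,0,0,0,0,0,130]]'
python3 - <<'E'
from h import *
plan([.43,-.003,.19],0)
for n in("wrist","scene"): cv2.imwrite(f"pics/{n}2.png",cam(n)["frame"][...,::-1])
a=np.hstack([cv2.imread("pics/wrist2.png"),cv2.imread("pics/scene2.png")]);cv2.imwrite("pics/v2.png",cv2.resize(a,None,fx=.62,fy=.62))
E
```

```text
t: 2.7
tool_pos: [0.5017, -0.1759, 0.2017]
tool_rot: [-2.195, 0.057, 2.195]
wrist_force: [-0.0, 0.9, 0.2]
opening: 0.0445
t: 3.5
tool_pos: [0.5606, -0.179, 0.2182]
tool_rot: [-2.195, 0.057, 2.196]
wrist_force: [-0.4, -1.0, 0.0]
opening: 0.0448
t 3.50 now yaw 177.0 turn_x -3.0 shift xyz mm [  28.2 -176.   130.6] q5 1.27
```

View pics/v2.png

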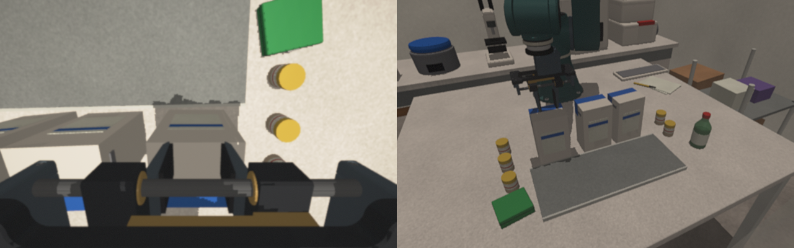

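Run:
```python
import cv2,numpy as np
b=cv2.imread("pics/scene2.png")[100:300,130:410]
w=cv2.imread("pics/wrist2.png")[140:390,130:510]
cv2.imwrite("pics/v3.png",np.vstack([cv2.resize(b,(448,320),interpolation=2),cv2.resize(w,(448,278))]))
```

```text
(no output)
```

View pics/v3.png

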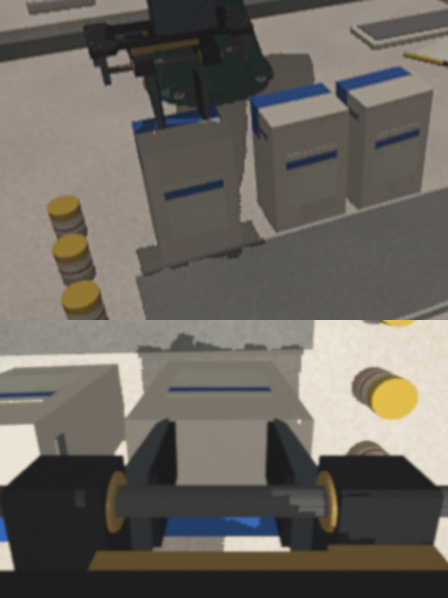

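The picture shows the fingers over the top of the carrier, which is still standing: the fingers rode up and over it. I'll lift, back off and measure again.

```bash
python3 -m inch '[[0,0,0,-0.015,0,0,130],[0,0,0,-0.01,0,0,130],[0,0,0,0,0,0.03,130],[0,0,0,0,0,0.04,130],[0,0,0,0,0,0.04,130],[0,0,0,0,0,0.02,130],[0,0,0,0,0,0,130],[0,0,0,0,0,0,130]]'
python3 - <<'E'
from h import *
plan([.425,-.17,.19],-3)
for n in("wrist","top"): cv2.imwrite(f"pics/{n}3.png",cam(n)["frame"][...,::-1])
c=cam("wrist");t=cam("top")
for k in blobs(c,*BLUE,300):
    b=cv2.boxPoints(cv2.minAreaRect(k));print([onz(c,x,.194)[:2].round(3).tolist() for x in b],b.round().tolist())
cv2.imwrite("pics/v4.png",np.hstack([cv2.imread("pics/wrist3.png")[:260],cv2.resize(cv2.imread("pics/top3.png")[120:270,215:475],(450,260))])[:, 150:950])
E
```

```text
t: 4.4
tool_pos: [0.4315, -0.1726, 0.2447]
tool_rot: [-2.197, 0.058, 2.193]
wrist_force: [-0.3, -0.5, 0.4]
opening: 0.0446
t 4.40 now yaw 177.0 turn_x 0.0 shift xyz mm [54.7 -2.3  6.6] q5 1.19
[[0.516, 0.057], [0.509, -0.086], [0.47, -0.079], [0.478, 0.07]] [[-0.0, 125.0], [195.0, 125.0], [195.0, 178.0], [0.0, 178.0]]
[[0.509, -0.117], [0.504, -0.23], [0.47, -0.231], [0.476, -0.113]] [[238.0, 122.0], [393.0, 122.0], [393.0, 168.0], [238.0, 168.0]]
```

View pics/v4.png

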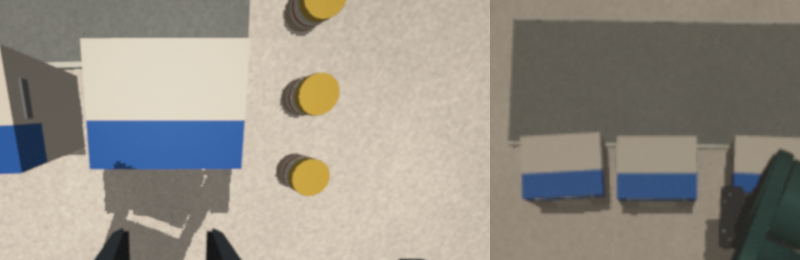

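The carrier is back in its original place, with its front edge at x≈0.473. I'll retry lower and with less rise, checking partway.

```bash
python3 -m inch '[[0,0,0,0.035,0,0,130],[0,0,0,0.04,0,0,130],[0,0,0,0,0,-0.01,130],[0,0,0,0,0,-0.01,130],[0,0,0,0,0,-0.01,130],[0,0,0,0,0,-0.01,130],[0,0,0,0,0,0,130],[0,0,0,0,0,0,130]]';  python3 - <<'E'
from h import *
s=bot.get_state();print(s["tool_pos"],s["wrist_force"])
cv2.imwrite("pics/s4.png",cam("scene")["frame"][100:300,130:410,::-1])
E
python3 -m inch '[[0,0,0,0,0,-0.01,130],[0,0,0,-0.002,0,-0.01,130],[0,0,0,-0.002,0,-0.01,130],[0,0,0,-0.002,0,-0.01,130],[0,0,0,0,0,0,130],[0,0,0,0,0,0,130],[0,0,0,0,0,0,130],[0,0,0,0,0,0,130]]';  python3 - <<'E'
from h import *
s=bot.get_state();print(s["tool_pos"],s["wrist_force"])
cv2.imwrite("pics/s5.png",cam("scene")["frame"][100:300,130:410,::-1])
cv2.imwrite("pics/v5.png",cv2.resize(np.hstack([cv2.imread("pics/s4.png"),cv2.imread("pics/s5.png")]),None,fx=1.4,fy=1.4))
E
```

```text
t: 5.4
tool_pos: [0.4712, -0.1744, 0.1689]
tool_rot: [-2.196, 0.057, 2.195]
wrist_force: [-1.6, -0.4, 0.4]
opening: 0.0447
[ 0.47117863 -0.17442379  0.16892135] [-1.63323006 -0.41738209  0.39088798]
t: 6.25
tool_pos: [0.5104, -0.1764, 0.1743]
tool_rot: [-2.195, 0.057, 2.195]
wrist_force: [0.1, -0.0, 0.0]
opening: 0.0447
[ 0.51042332 -0.17637208  0.17432143] [ 0.12532996 -0.04039679  0.00474611]
```

View pics/v5.png

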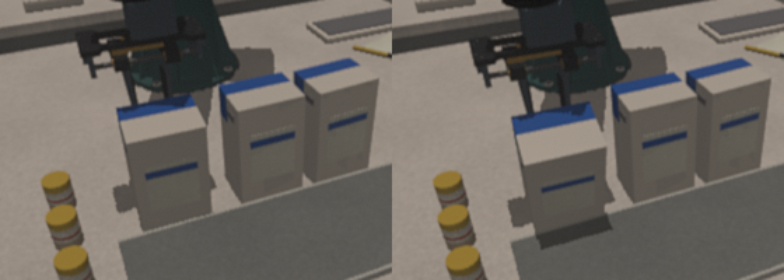

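The right view shows the carrier leaning over the board, about 0.2 rad. I'll keep pushing.

```bash
python3 -m inch '[[0,0,0,-0.002,0,-0.01,130],[0,0,0,-0.002,0,-0.01,130],[0,0,0,-0.002,0,-0.01,130],[0,0,0,-0.002,0,-0.01,130],[0,0,0,-0.001,0,-0.01,130],[0,0,0,-0.001,0,-0.01,130],[0,0,0,0,0,-0.01,130],[0,0,0,0,0,-0.01,130]]';  python3 - <<'E'
from h import *
s=bot.get_state();print(s["tool_pos"],s["wrist_force"])
cv2.imwrite("pics/s6.png",cam("scene")["frame"][100:300,130:410,::-1])
cv2.imwrite("pics/v6.png",np.hstack([cv2.resize(cv2.imread("pics/s6.png"),(400,286)),cv2.resize(cam("wrist")["frame"][...,::-1],(400,286))]))
E
```

```text
t: 7.1
tool_pos: [0.5915, -0.1806, 0.1843]
tool_rot: [-2.195, 0.057, 2.195]
wrist_force: [-0.3, -0.3, -0.3]
opening: 0.0449
[ 0.59148972 -0.18060034  0.18434214] [-0.30290597 -0.33710791 -0.26616838]
```

View pics/v6.png

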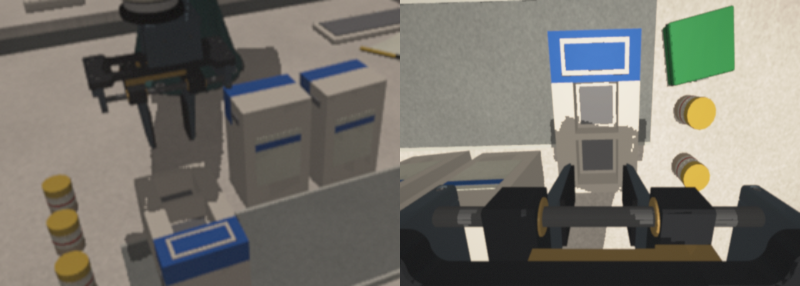

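The first carrier lies on its back on the board. Next is the middle one, after backing off first.

```bash
python3 - <<'E'
from h import *
plan([.433,-.003,.169],0)
E
python3 -m inch '[[0,0,0,0,0,0.04,130],[0,0,0,0,0,0.04,130],[0,0,0,0,0,0.04,130],[0,0,0,0.005,0,0.039,130],[0,0,0,0.005,0,0,130],[0,0,0,0.005,0,0,130],[0,0,0,0,0,0,130],[-3,0,0,0,0,0,130]]'
python3 - <<'E'
from h import *
plan([.433,-.003,.169],0)
E
```

```text
t 7.20 now yaw 177.0 turn_x -3.0 shift xyz mm [  15.3 -177.7  158.8] q5 1.29
t: 8.0
tool_pos: [0.4328, -0.1725, 0.1694]
tool_rot: [2.221, 0.001, -2.221]
wrist_force: [-0.0, 0.6, -0.4]
opening: 0.0448
t 8.00 now yaw -179.9 turn_x 0.1 shift xyz mm [   0.4 -169.5   -0.2] q5 1.14
```

```bash
python3 -m inch '[[0,0,0,0,-0.042,0,130],[0,0,0,0,-0.042,0,130],[0,0,0,0,-0.042,0,130],[0,0,0,0,-0.043,0,130],[0,0,0,0,0,-0.01,130],[0,0,0,0,0,-0.01,130],[0,0,0,0,0,-0.01,130],[0,0,0,0,0,-0.01,130]]' && python3 -m inch '[[0,0,0,0,0,-0.01,130],[0,0,0,-0.002,0,-0.01,130],[0,0,0,-0.002,0,-0.01,130],[0,0,0,-0.002,0,-0.01,130],[0,0,0,-0.002,0,-0.01,130],[0,0,0,-0.002,0,-0.01,130],[0,0,0,-0.002,0,-0.01,130],[0,0,0,-0.002,0,-0.01,130]]' && python3 -m inch '[[0,0,0,-0.001,0,-0.01,130],[0,0,0,-0.001,0,-0.01,130],[0,0,0,0,0,-0.01,130],[0,0,0,0,0,-0.01,130],[0,0,0,0,0,0,130],[0,0,0,0,0,0,130],[0,0,0,0,0,0,130],[0,0,0,0,0,0,130]]'
python3 - <<'E'
from h import *
plan([.433,.133,.169],3)
cv2.imwrite("pics/v7.png",cam("wrist")["frame"][...,::-1])
for n in("wrist",):
    c=cam(n)
    for k in blobs(c,*BLUE,300): print(cv2.boundingRect(k))
E
```

```text
t: 8.8
tool_pos: [0.4729, -0.0042, 0.1693]
tool_rot: [-2.22, 0.001, 2.222]
wrist_force: [-2.7, -0.2, 2.4]
opening: 0.0449
t: 9.6
tool_pos: [0.5527, -0.0032, 0.1836]
tool_rot: [2.221, 0.001, -2.221]
wrist_force: [0.7, -1.3, -0.6]
opening: 0.0444
t: 10.4
tool_pos: [0.5914, -0.0032, 0.1854]
tool_rot: [2.221, 0.001, -2.221]
wrist_force: [-0.4, -0.2, -0.0]
opening: 0.0449
t 10.40 now yaw -180.0 turn_x -3.0 shift xyz mm [  16.4 -144.3  151.1] q5 1.53
(111, 352, 32, 14)
(448, 38, 174, 76)
(252, 22, 151, 78)
```

View pics/v7.png

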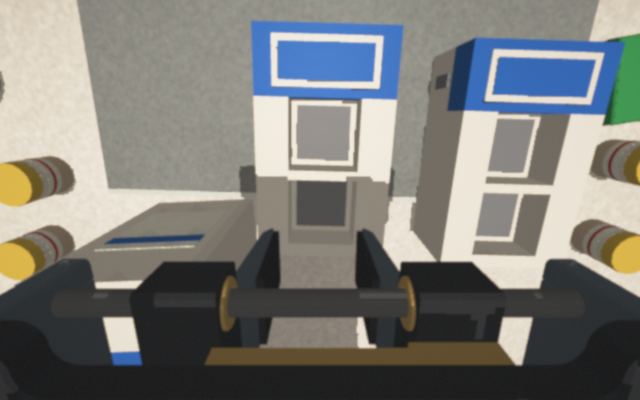

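Both of those carriers now lie pockets up and square. Next is the left one.

```bash
python3 -m inch '[[0,0,0,0,0,0.04,130],[0,0,0,0,0,0.04,130],[0,0,0,0,0,0.04,130],[0,0,0,0.008,0,0.039,130],[0,0,0,0.008,0,0,130],[0,0,0,0,0,0,130],[0,0,0,0,-0.045,0,130],[0,0,0,0,-0.045,0,130]]' && python3 -m inch '[[0,0,0,0,-0.046,0,130],[-3,0,0,0,0,0,130],[0,0,0,0,0,0,130],[0,0,0,0,0,-0.01,130],[0,0,0,0,0,-0.01,130],[0,0,0,0,0,-0.01,130],[0,0,0,0,0,-0.01,130],[0,0,0,0,0,-0.01,130]]' 
python3 -m inch '[[0,0,0,0,0,-0.01,130],[0,0,0,-0.002,0,-0.01,130],[0,0,0,-0.002,0,-0.01,130],[0,0,0,-0.002,0,-0.01,130],[0,0,0,-0.002,0,-0.01,130],[0,0,0,-0.002,0,-0.01,130],[0,0,0,-0.002,0,-0.01,130],[0,0,0,-0.002,0,-0.01,130]]' && python3 -m inch '[[0,0,0,-0.001,0,-0.01,130],[0,0,0,0,0,-0.01,130],[0,0,0,0,0,-0.01,130],[0,0,0,-0.04,0,0,130],[0,0,0,-0.05,0,0,130],[0,0,0,-0.05,0,0,130],[0,0,0,-0.02,0,0,130],[0,0,0,0,0,0,130]]'
python3 - <<'E'
from h import *
plan([.55,0,.35],0)
cv2.imwrite("pics/v8.png",cam("wrist")["frame"][...,::-1])
E
```

```text
t: 11.3
tool_pos: [0.4343, 0.0873, 0.1702]
tool_rot: [-2.222, 0.003, 2.218]
wrist_force: [1.0, -0.9, 0.1]
opening: 0.0447
t: 12.1
tool_pos: [0.4838, 0.1349, 0.1694]
tool_rot: [2.195, 0.057, -2.195]
wrist_force: [-1.3, 0.5, 0.3]
opening: 0.0447
t: 12.9
tool_pos: [0.5634, 0.1396, 0.1836]
tool_rot: [2.195, 0.058, -2.195]
wrist_force: [0.5, 0.1, 0.2]
opening: 0.0449
t: 13.7
tool_pos: [0.5943, 0.1414, 0.3482]
tool_rot: [2.201, 0.059, -2.189]
wrist_force: [-0.8, 0.3, -0.7]
opening: 0.0449
t 13.70 now yaw -177.0 turn_x 3.0 shift xyz mm [ -1.8 141.4  44.3] q5 1.71
```

View pics/v8.png

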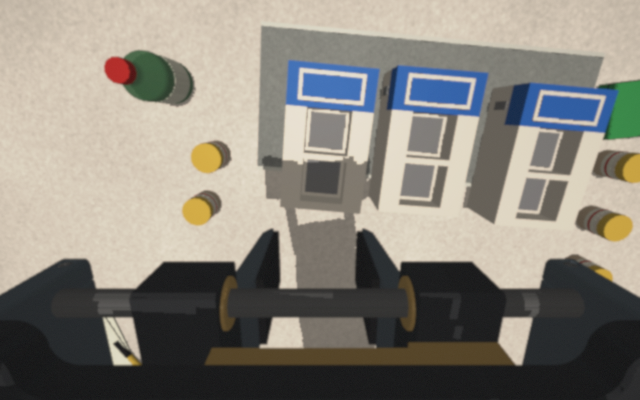

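All three carriers are down, seen in the wrist view at about (330,130), (430,140) and (545,155). Now I'll measure the pockets from two views, using the inner blue panel of each chamber.

```bash
cat >> h.py <<'E'
def panels(c):
    """centres of the blue panels inside the white frames"""
    m=cv2.inRange(cv2.cvtColor(c["frame"],cv2.COLOR_RGB2HSV),(105,110,40),(128,255,255))
    k,h=cv2.findContours(m,cv2.RETR_CCOMP,cv2.CHAIN_APPROX_NONE);out=[]
    for i,q in enumerate(k): # hole of an outer blue ring, about rectangular
        if h[0][i][3]>=0 and cv2.contourArea(q)>60:
            r=cv2.minAreaRect(q)
            if cv2.contourArea(q)>.75*r[1][0]*r[1][1]: out.append((cen(q),r))
    return out
def pots():
    c=cam("wrist")
    for k in blobs(c,*YEL,150): print("cap",cen(k).round(),onz(c,cen(cv2.convexHull(k)),.057).round(4))
E
python3 - <<'E'
from h import *
np.set_printoptions(precision=4,suppress=True)
w,t=cam("wrist"),cam("top")
A=panels(w);B=panels(t)
for u,r in A:
    b=[onz(w,x,.104)[:2] for x in cv2.boxPoints(r)]
    print("w",u.round(),onz(w,u,.104),np.array(b).round(3).tolist())
    for v,_ in B:
        p,e=two(w,u,t,v)
        if e<.02: print("   two",p,e)
for v,_ in B: print("t",v.round(),onz(t,v,.104))
pots()
E
```

```text
w [570. 106.] [ 0.7002 -0.1802  0.104 ] [[0.679, -0.135], [0.723, -0.128], [0.72, -0.225], [0.676, -0.235]]
   two [ 0.6988 -0.1791  0.1047] 0.0028055320544425424
w [440.  89.] [ 0.7118 -0.0083  0.104 ] [[0.691, 0.037], [0.734, 0.039], [0.732, -0.054], [0.688, -0.059]]
   two [ 0.7111 -0.008   0.1036] 0.0016559032037818272
w [331.  85.] [0.7098 0.131  0.104 ] [[0.69, 0.178], [0.733, 0.175], [0.729, 0.085], [0.686, 0.085]]
t [375. 154.] [ 0.6976 -0.1787  0.104 ]
t [312. 150.] [ 0.7102 -0.0077  0.104 ]
cap [367. 355.] [0.2532 0.0396 0.057 ]
cap [409. 304.] [ 0.3649 -0.0252  0.057 ]
cap [226. 303.] [0.3486 0.2851 0.057 ]
cap [603. 272.] [ 0.4423 -0.3455  0.057 ]
cap [617. 225.] [ 0.5258 -0.3409  0.057 ]
cap [195. 209.] [0.5173 0.331  0.057 ]
cap [630. 166.] [ 0.6208 -0.3293  0.057 ]
cap [205. 155.] [0.6029 0.312  0.057 ]
```

Both views put the chambers at z=0.104. Re-reading the edging line puts the board's front edge about 32–38 mm beyond the foot ends, which leaves only about 10 mm of the tolerance. I'll nudge each carrier in by about 22 mm, starting with the left one.

```bash
python3 -m inch '[[5,0,0,0,0,0.03,130],[0,0,0,0,0.003,0.045,130],[0,0,0,0,0.003,0.045,130],[0,0,0,0.05,0,0,130],[0,0,0,0.05,0,0,130],[0,0,0,0.05,0,0,130],[0,0,0,0.05,0,0,130],[0,0,0,0.05,0,0,130]]' && python3 -m inch '[[0,0,0,0.02,0,0,130],[0,0,0,0,0,0,130],[0,0,0,0,0,-0.015,130],[0,0,0,0,0,-0.015,130],[0,0,0,0,0,-0.01,130],[0,0,0,0,0,-0.01,130],[0,0,0,0,0,-0.01,130],[0,0,0,0,0,0,130]]'
python3 - <<'E'
from h import *
plan([.55,.131,.077],-2)
w=cam("wrist")
for u,r in panels(w): print(u.round(),onz(w,u,.104).round(4))
cv2.imwrite("pics/v9.png",w["frame"][...,::-1])
E
```

```text
t: 14.7
tool_pos: [0.4712, 0.1364, 0.0917]
tool_rot: [-2.203, 0.038, 2.206]
wrist_force: [1.3, 0.3, 0.3]
opening: 0.0448
t: 15.5
tool_pos: [0.5338, 0.1345, 0.0748]
tool_rot: [-2.205, 0.038, 2.203]
wrist_force: [-0.2, 0.2, -0.1]
opening: 0.0448
t 15.50 now yaw 178.0 turn_x 0.0 shift xyz mm [ -2.2   3.  -16.3] q5 1.81
```

View pics/v9.png

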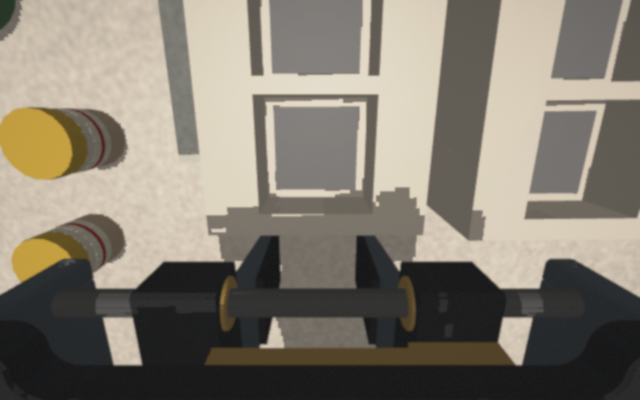

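Run:
```python
from h import *
w=cam("wrist")
for u,z in [((215,233),.104),((415,233),.104),((188,153),.014),((480,238),.104),((265,90),.104),((378,94),.104),((259,212),.104),((374,212),.104)]: print(u,onz(w,u,z).round(4))
```

```text
(215, 233) [0.5543 0.1901 0.104 ]
(415, 233) [0.5506 0.0828 0.104 ]
(188, 153) [0.5875 0.2353 0.014 ]
(480, 238) [0.5465 0.0476 0.104 ]
(265, 90) [0.6253 0.1573 0.104 ]
(378, 94) [0.6217 0.1041 0.104 ]
(259, 212) [0.5653 0.1654 0.104 ]
(374, 212) [0.5632 0.105  0.104 ]
```

```bash
python3 -m inch '[[0,0,0,0,0,-0.01,130],[0,0,0,0,0,-0.009,130],[0,0,0,0,0,0.03,130],[0,0,0,0,0,0.03,130],[0,0,0,0,0,0,130],[0,0,0,0,0.0475,0,130],[0,0,0,0,0.0475,0,130],[0,0,0,0,0.0475,0,130]]' && python3 -m inch '[[0,0,0,0,0,0,130],[0,0,0,0,0,-0.02,130],[0,0,0,0,0,-0.02,130],[0,0,0,0,0,-0.01,130],[0,0,0,0,0,-0.01,130],[0,0,0,0,0,0,130],[0,0,0,0,0,0.03,130],[0,0,0,0,0,0.03,130]]' && python3 -m inch '[[0,0,0,0,0,0,130],[0,0,0,0,0.0425,0,130],[0,0,0,0,0.0425,0,130],[0,0,0,0,0.0425,0,130],[0,0,0,0,0.0425,0,130],[0,0,0,0,0,0,130],[0,0,0,0,0,-0.02,130],[0,0,0,0,0,-0.02,130]]' && python3 -m inch '[[0,0,0,0,0,-0.01,130],[0,0,0,0,0,-0.009,130],[0,0,0,0,0,0,130],[0,0,0,0,0,0.03,130],[0,0,0,-0.05,0,0.01,130],[0,0,0,-0.05,0,0,130],[0,0,0,-0.05,0,0,0],[0,0,0,-0.02,0,0,0]]'
python3 - <<'E'
from h import *
plan([.427,-.345,.12],0)
w,t=cam("wrist"),cam("top")
for c in(w,t):
  for u,r in panels(c): print(u.round(),onz(c,u,.104).round(4),[onz(c,x,.104)[:2].round(3).tolist() for x in cv2.boxPoints(r)])
pots()
E
```

```text
t: 16.4
tool_pos: [0.4876, -0.008, 0.0749]
tool_rot: [-2.207, 0.037, 2.203]
wrist_force: [1.2, 0.2, -0.4]
opening: 0.0444
t: 17.2
tool_pos: [0.4862, -0.0062, 0.0743]
tool_rot: [-2.205, 0.038, 2.203]
wrist_force: [0.1, 1.3, -0.2]
opening: 0.0448
t: 18.0
tool_pos: [0.5211, -0.1777, 0.0745]
tool_rot: [-2.203, 0.039, 2.204]
wrist_force: [-2.6, -1.7, 2.1]
opening: 0.0443
t: 18.8
tool_pos: [0.5012, -0.1773, 0.2483]
tool_rot: [-2.212, 0.04, 2.199]
wrist_force: [-0.4, -0.8, -0.8]
opening: 0.0581
t 18.80 now yaw 178.0 turn_x -2.0 shift xyz mm [128.3 167.7  74.2] q5 1.22
[375. 145.] [ 0.7233 -0.1799  0.104 ] [[0.7, -0.133], [0.748, -0.134], [0.747, -0.227], [0.699, -0.226]]
[313. 143.] [ 0.7305 -0.0098  0.104 ] [[0.708, 0.039], [0.756, 0.039], [0.755, -0.057], [0.707, -0.056]]
[261. 142.] [0.7358 0.1311 0.104 ] [[0.713, 0.179], [0.761, 0.179], [0.76, 0.083], [0.712, 0.083]]
cap [413. 355.] [ 0.2432 -0.3009  0.057 ]
cap [447. 304.] [ 0.3253 -0.3462  0.057 ]
cap [188. 303.] [0.3388 0.0042 0.057 ]
cap [448. 232.] [ 0.431  -0.3422  0.057 ]
cap [457. 159.] [ 0.525  -0.3442  0.057 ]
cap [464.  72.] [ 0.6215 -0.343   0.057 ]
```

Feet are now about 16 mm outside the edge, so there is good margin. Next I'll pick the nearest right-hand pot at (0.429, -0.343).

```bash
python3 -m inch '[[-2,0,0,0,0.042,0.018,0],[0,0,0,0,0.042,0.018,0],[0,0,0,0,0.042,0.018,0],[0,0,0,0,0.042,0.018,0],[0,0,0,0.04,0,0,0],[0,0,0,0.04,0,0,0],[0,0,0,0.04,0,0,0],[0,0,0,0,0,0,0]]'
python3 - <<'E'
from h import *
plan([.429,-.343,.064],0);pots()
E
```

```text
t: 19.75
tool_pos: [0.4229, -0.3414, 0.1174]
tool_rot: [-2.21, -0.008, 2.227]
wrist_force: [-1.1, 0.5, 1.0]
opening: 0.0912
t 19.75 now yaw -180.0 turn_x 0.0 shift xyz mm [53.4  1.6 -6.1] q5 0.85
cap [451. 355.] [ 0.2821 -0.4657  0.057 ]
cap [494. 304.] [ 0.3384 -0.4961  0.057 ]
cap [141. 303.] [ 0.3375 -0.1824  0.057 ]
cap [323. 206.] [ 0.4303 -0.344   0.057 ]
cap [326.  83.] [ 0.5246 -0.3459  0.057 ]
```

```bash
python3 -m inch '[[0,0,0,0.025,0.001,-0.007,0],[0,0,0,0.02,0.001,0,0],[0,0,0,0.008,0,0,0],[0,0,0,0,0,0,255],[0,0,0,0,0,0,255],[0,0,0,0,0,0,255],[0,0,0,0,0,0,255],[0,0,0,0,0,0,255]]' && python3 -m inch '[[0,0,0,-0.02,0,0,255],[0,0,0,-0.045,0,0,255],[0,0,0,-0.045,0,0,255],[0,0,0,-0.045,0,0,255],[0,0,0,0,-0.027,-0.0395,255],[0,0,0,0,-0.027,-0.0395,255],[0,0,0,0,-0.027,-0.0395,255],[0,0,0,0,-0.027,-0.0395,255]]' && python3 -m inch '[[0,0,0,0,-0.027,-0.0395,255],[0,0,0,0,-0.027,-0.0395,255],[0,0,0,0,0,0,255],[0,0,0,0,0,0,255],[0,0,0,0,0,0,255],[0,0,0,0,0,0,255],[0,0,0,0,0,0,255],[0,0,0,0,0,0,255]]'
python3 - <<'E'
from h import *
plan([.666,-.1785,.135],0)
w=cam("wrist");cv2.imwrite("pics/v10.png",w["frame"][...,::-1])
for u,r in panels(w): print(u.round(),onz(w,u,.104).round(4))
E
```

```text
t: 20.6
tool_pos: [0.4337, -0.3466, 0.071]
tool_rot: [2.222, -0.0, -2.22]
wrist_force: [0.0, -0.6, -0.5]
opening: 0.0541
t: 21.4
tool_pos: [0.5928, -0.237, 0.2259]
tool_rot: [2.222, 0.0, -2.221]
wrist_force: [-0.2, -1.1, 0.2]
opening: 0.0005
t: 22.2
tool_pos: [0.67, -0.1848, 0.2257]
tool_rot: [-2.221, 0.0, 2.221]
wrist_force: [-0.3, -1.2, -0.1]
opening: 0.0002
t 22.20 now yaw 180.0 turn_x -0.0 shift xyz mm [90.7 -6.3  4. ] q5 1.27
[315. 140.] [ 0.7257 -0.1811  0.104 ]
[136. 133.] [ 0.7327 -0.0099  0.104 ]
```

View pics/v10.png

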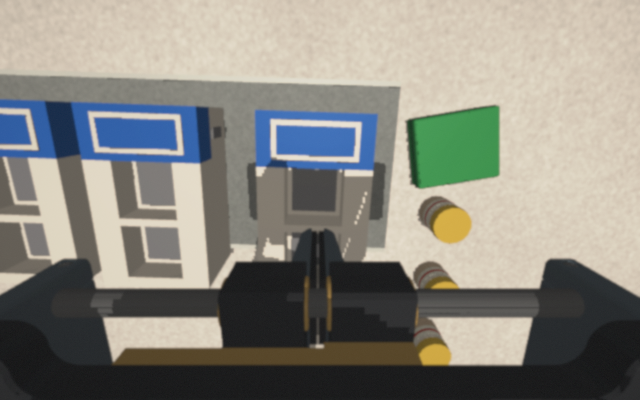

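The gripper came away empty because the lift began before the fingers had closed. The pots still appear to be standing. I'll go back, pre-close somewhat and wait longer.

```bash
python3 -m inch '[[0,0,0,0,0.027,0.04,60],[0,0,0,0,0.027,0.04,60],[0,0,0,0,0.027,0.04,60],[0,0,0,0,0.027,0.04,60],[0,0,0,0,0.027,0.04,60],[0,0,0,0,0.025,0.04,60],[0,0,0,0.05,0,0,60],[0,0,0,0.05,0,0,60]]' && python3 -m inch '[[0,0,0,0,0,0,60],[0,0,0,0,0,0,60],[0,0,0,0,0,0,60],[0,0,0,0,0,0,60],[0,0,0,0,0,0,60],[0,0,0,0,0,0,60],[0,0,0,0,0,0,60],[0,0,0,0,0,0,60]]'
python3 - <<'E'
from h import *
w=cam("wrist")
plan([.429,-.343,.062],0);pots()
cv2.imwrite("pics/v11.png",w["frame"][...,::-1])
E
```

```text
t: 23.05
tool_pos: [0.4302, -0.3462, 0.1261]
tool_rot: [2.225, -0.006, -2.217]
wrist_force: [1.2, -0.1, -1.3]
opening: 0.0618
t: 23.85
tool_pos: [0.4305, -0.3444, 0.1256]
tool_rot: [2.221, 0.001, -2.221]
wrist_force: [-0.3, -0.1, -0.3]
opening: 0.0698
t 23.90 now yaw -180.0 turn_x 0.0 shift xyz mm [63.5 -1.4  1.4] q5 0.85
cap [422. 355.] [ 0.2833 -0.4411  0.057 ]
cap [454. 303.] [ 0.3412 -0.4684  0.057 ]
cap [180. 304.] [ 0.3409 -0.2174  0.057 ]
cap [319. 212.] [ 0.4304 -0.344   0.057 ]
cap [321.  95.] [ 0.5246 -0.3459  0.057 ]
```

```bash
python3 -m inch '[[0,0,0,0.03,0,0,60],[0,0,0,0.025,0,0,60],[0,0,0,0.009,0,0,60],[0,0,0,0,0,0,60],[0,0,0,0,0,0,255],[0,0,0,0,0,0,255],[0,0,0,0,0,0,255],[0,0,0,0,0,0,255]]' && python3 -m inch '[[0,0,0,0,0,0,255],[0,0,0,0,0,0,255],[0,0,0,0,0,0,255],[0,0,0,-0.02,0,0,255],[0,0,0,-0.045,0,0,255],[0,0,0,-0.045,0,0,255],[0,0,0,-0.045,0,0,255],[0,0,0,0,0,0,255]]'
python3 - <<'E'
from h import *
plan([.667,-.1795,.135],0)
E
```

```text
t: 24.75
tool_pos: [0.4307, -0.3446, 0.0621]
tool_rot: [2.222, -0.0, -2.22]
wrist_force: [-0.0, 0.3, -0.2]
opening: 0.0402
t: 25.55
tool_pos: [0.4328, -0.3464, 0.2225]
tool_rot: [2.226, -0.006, -2.211]
wrist_force: [0.7, 0.1, 0.3]
opening: 0.0003
t 25.55 now yaw -180.0 turn_x 0.0 shift xyz mm [  87.5 -166.9 -234.2] q5 0.85
```

Run:
```python
from h import *
w=cam("wrist");s=cam("scene");t=cam("top")
pots()
for u in caps(s):
  for v in caps(t):
    p,e=two(s,u,t,v)
    if e<.006:print(p.round(4),e.round(4))
cv2.imwrite("pics/v12.png",np.hstack([cv2.resize(w["frame"][...,::-1],(480,300)),cv2.resize(s["frame"][180:320,120:270,::-1],(320,300))]))
```

```text
cap [287. 354.] [ 0.2022 -0.2932  0.057 ]
cap [318. 188.] [ 0.4302 -0.344   0.057 ]
cap [320.  99.] [ 0.5244 -0.3457  0.057 ]
cap [319.   9.] [ 0.6072 -0.3446  0.057 ]
[ 0.619  -0.3453  0.0515] 0.0036
[ 0.5216 -0.3461  0.052 ] 0.0038
[0.601  0.3139 0.0511] 0.0018
[0.5146 0.3334 0.0511] 0.0018
```

View pics/v12.png

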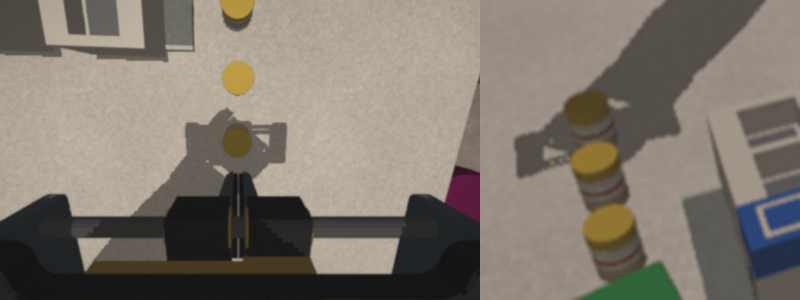

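The pot stands untouched below the fingers, at wrist view (318,188). So the fingers closed above the cap, and the real tips must sit higher than the text says. That also explains the first push riding over the carrier. I'll grip about 14 mm lower.

```bash
python3 -m inch '[[0,0,0,0.03,0,0,60],[0,0,0,0.03,0,0,60],[0,0,0,0,0,0,60],[0,0,0,0,0,0,60],[0,0,0,0,0,0,60],[0,0,0,0,0,0,60],[0,0,0,0,0,0,60],[0,0,0,0,0,0,60]]' && python3 -m inch '[[0,0,0,0.04,0,0,60],[0,0,0,0.04,0,0,60],[0,0,0,0.02,0,0,60],[0,0,0,0.009,0,0,60],[0,0,0,0.005,0,0,60],[0,0,0,0,0,0,60],[0,0,0,0,0,0,60],[0,0,0,0,0,0,60]]' && python3 -m inch '[[0,0,0,0,0,0,255],[0,0,0,0,0,0,255],[0,0,0,0,0,0,255],[0,0,0,0,0,0,255],[0,0,0,0,0,0,255],[0,0,0,0,0,0,255],[0,0,0,0,0,0,255],[0,0,0,0,0,0,255]]'
```

```text
t: 26.55
tool_pos: [0.4307, -0.3446, 0.1571]
tool_rot: [2.222, -0.0, -2.22]
wrist_force: [-0.2, -0.8, -0.9]
opening: 0.0615
t: 27.35
tool_pos: [0.431, -0.3448, 0.0435]
tool_rot: [2.222, -0.001, -2.219]
wrist_force: [0.2, 0.2, 0.2]
opening: 0.0698
t: 28.15
tool_pos: [0.4341, -0.3487, 0.0462]
tool_rot: [2.225, -0.007, -2.21]
wrist_force: [-4.2, -11.9, 37.8]
opening: 0.0161
```

Contact with 38 N upward and an opening of only 16 mm is wrong. I'll open, lift straight up and look.

```bash
python3 -m inch '[[0,0,0,0,0,0,60],[0,0,0,0,0,0,60],[0,0,0,0,0,0,60],[0,0,0,0,0,0,60],[0,0,0,0,0,0,60],[0,0,0,0,0,0,60],[0,0,0,0,0,0,60],[0,0,0,0,0,0,60]]'
python3 - <<'E'
from h import *
s=bot.get_state();print(s["tool_pos"],s["wrist_force"],s["opening"])
w=cam("wrist");sc=cam("scene")
pots()
cv2.imwrite("pics/v13.png",np.hstack([cv2.resize(w["frame"][...,::-1],(480,300)),cv2.resize(sc["frame"][150:290,110:260,::-1],(320,300))]))
E
```

```text
t: 28.95
tool_pos: [0.4331, -0.3457, 0.0456]
tool_rot: [2.225, -0.003, -2.216]
wrist_force: [0.8, 9.3, 45.1]
opening: 0.0698
[ 0.43307423 -0.34574857  0.04561201] [ 0.82389119  9.34098284 45.05015994] 0.0698485806398867
cap [421. 355.] [ 0.3576 -0.4115  0.057 ]
cap [454. 304.] [ 0.3969 -0.4305  0.057 ]
cap [181. 303.] [ 0.3973 -0.2582  0.057 ]
cap [271. 251.] [ 0.4335 -0.3122  0.057 ]
cap [320.  91.] [ 0.525  -0.3459  0.057 ]
```

View pics/v13.png

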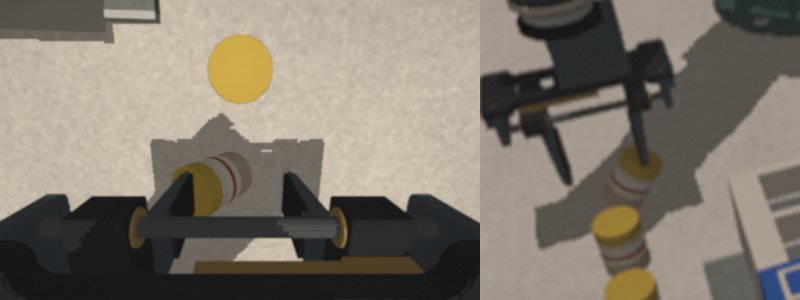

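The pot is tilted and pinned under one finger's tip; its cap shows at about (197,190) in the left half. I'll triangulate the fingertips from these two views before lifting.

```bash
python3 - <<'E'
from h import *
w=cam("wrist");s=cam("scene")
st=bot.get_state();R=Ro.from_rotvec(st["tool_rot"]).as_matrix()
for a,b in [((240,231),(187.3,227)),((384,231),(152,235.4))]:
    p,e=two(w,a,s,b);print("tip world",p.round(4),"gap",e.round(4),"tool",(R.T@(p-st["tool_pos"])).round(4))
E
python3 -m inch '[[0,0,0,-0.01,0,0,60],[0,0,0,-0.03,0,0,60],[0,0,0,-0.04,0,0,60],[0,0,0,-0.04,0,0,60],[0,0,0,0,0,0,60],[0,0,0,0,0,0,60],[0,0,0,0,0,0,60],[0,0,0,0,0,0,60]]'
python3 - <<'E'
from h import *
w,s,t=cam("wrist"),cam("scene"),cam("top")
for k in blobs(w,*YEL,150):
    r=cv2.minAreaRect(k); u=cen(k)
    if u[1]<290:
        print(u.round(),"rect",np.round(r[1]),onz(w,u,.057).round(4))
        for v in caps(s):
            p,e=two(w,u,s,v)
            if e<.012: print("   two",p.round(4),e.round(4))
E
```

```text
tip world [ 0.4513 -0.3035  0.0663] gap 0.0061 tool [-0.0208 -0.042  -0.0183]
tip world [ 0.4498 -0.3825  0.0657] gap 0.001 tool [-0.02    0.037  -0.0168]
t: 30.0
tool_pos: [0.4298, -0.3438, 0.1611]
tool_rot: [-2.219, -0.002, 2.223]
wrist_force: [-0.6, -0.5, -0.1]
opening: 0.0699
[319. 200.] rect [46. 47.] [ 0.4307 -0.3438  0.057 ]
   two [ 0.4033 -0.3501 -0.0435] 0.012
   two [ 0.4296 -0.3448  0.0527] 0.002
[321.  96.] rect [54. 51.] [ 0.5245 -0.3458  0.057 ]
   two [ 0.5288 -0.3504 -0.0338] 0.0072
   two [ 0.5247 -0.3468  0.0553] 0.002
   two [ 0.5217 -0.3429  0.1191] 0.0046
```

The pot righted itself at (0.430, -0.344). Both fingertips triangulate to tool x ≈ -0.020, 20 mm behind the TCP rather than 22 mm ahead as the text says. From here I use tip z = TCP z + 0.020, so the grasp is at TCP z≈0.020.

```bash
python3 -m inch '[[0,0,0,0.04,0,0,60],[0,0,0,0.04,0,0,60],[0,0,0,0.03,0,0,60],[0,0,0,0.02,0,0,60],[0,0,0,0.01,0,0,60],[0,0,0,0,0,0,60],[0,0,0,0,0,0,60],[0,0,0,0,0,0,60]]' && python3 -m inch '[[0,0,0,0,0,0,255],[0,0,0,0,0,0,255],[0,0,0,0,0,0,255],[0,0,0,0,0,0,255],[0,0,0,0,0,0,255],[0,0,0,0,0,0,255],[0,0,0,0,0,0,255],[0,0,0,0,0,0,255]]'
```

```text
t: 30.95
tool_pos: [0.4311, -0.3449, 0.0236]
tool_rot: [2.222, -0.001, -2.219]
wrist_force: [-0.4, 0.6, -0.1]
opening: 0.0697
t: 31.75
tool_pos: [0.4307, -0.3446, 0.0227]
tool_rot: [2.221, 0.0, -2.221]
wrist_force: [-0.9, -0.4, 5.3]
opening: 0.0453
```

Gripped: the opening is 45.3 mm. Lifting and carrying it to R1.

```bash
python3 -m inch '[[0,0,0,-0.015,0,0,255],[0,0,0,-0.045,0,0,255],[0,0,0,-0.05,0,0,255],[0,0,0,-0.045,0,0,255],[0,0,0,0,-0.0275,-0.0394,255],[0,0,0,0,-0.0275,-0.0394,255],[0,0,0,0,-0.0275,-0.0394,255],[0,0,0,0,-0.0275,-0.0394,255]]' && python3 -m inch '[[0,0,0,0,-0.0275,-0.0394,255],[0,0,0,0,-0.0275,-0.0394,255],[0,0,0,0,0,0,255],[0,0,0,0,0,0,255],[0,0,0,0,0,0,255],[0,0,0,0,0,0,255],[0,0,0,0,0,0,255],[0,0,0,0,0,0,255]]'
python3 - <<'E'
from h import *
plan([.667,-.179,.094],0)
w=cam("wrist")
for u,r in panels(w): print(u.round(),onz(w,u,.104).round(4))
cv2.imwrite("pics/v14.png",w["frame"][...,::-1])
E
```

```text
t: 32.55
tool_pos: [0.5892, -0.2329, 0.1786]
tool_rot: [2.222, 0.0, -2.221]
wrist_force: [0.2, -1.3, -1.3]
opening: 0.0452
t: 33.35
tool_pos: [0.6663, -0.1798, 0.1776]
tool_rot: [-2.221, 0.0, 2.221]
wrist_force: [0.8, 0.3, -0.0]
opening: 0.0452
t 33.35 now yaw 180.0 turn_x -0.0 shift xyz mm [83.6 -0.8 -0.7] q5 1.27
[321. 141.] [ 0.7257 -0.1811  0.104 ]
[109. 132.] [ 0.7327 -0.0098  0.104 ]
```

View pics/v14.png

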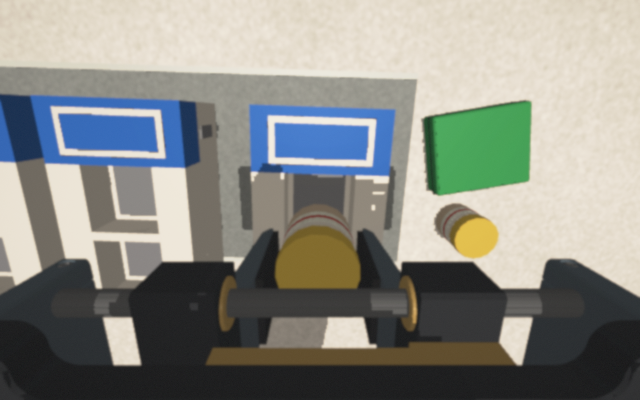

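The pot hangs over R1, in line with the chamber panel at (321,141). That was my last picture view, so the rest is numeric. Lowering and releasing.

```bash
python3 -m inch '[[0,0,0,0.03,-0.001,-0.001,255],[0,0,0,0.03,0,0,255],[0,0,0,0.015,0,0,255],[0,0,0,0.008,0,0,255],[0,0,0,0,0,0,255],[0,0,0,0,0,0,255],[0,0,0,0,0,0,255],[0,0,0,0,0,0,255]]' && python3 -m inch '[[0,0,0,0,0,0,60],[0,0,0,0,0,0,60],[0,0,0,0,0,0,60],[0,0,0,0,0,0,60],[0,0,0,0,0,0,60],[0,0,0,0,0,0,60],[0,0,0,-0.04,0,0,60],[0,0,0,-0.045,0,0,60]]'
python3 - <<'E'
from h import *
plan([.5225,-.346,.1],0)
w,s=cam("wrist"),cam("scene")
for k in blobs(w,*YEL,150):
    u=cen(k)
    if u[1]<290:
        print(u.round(),cv2.minAreaRect(k)[1],onz(w,u,.057).round(4),"z.125",onz(w,u,.125).round(4))
        for v in caps(s):
            p,e=two(w,u,s,v)
            if e<.008 and .03<p[2]<.15: print("   two",p.round(4),e.round(4))
E
```

```text
t: 34.2
tool_pos: [0.6683, -0.1785, 0.0955]
tool_rot: [2.223, 0.0, -2.219]
wrist_force: [-0.8, -0.0, -1.1]
opening: 0.0453
t: 35.0
tool_pos: [0.6666, -0.1779, 0.1788]
tool_rot: [-2.217, -0.002, 2.225]
wrist_force: [0.7, -0.0, -0.0]
opening: 0.0701
t 35.00 now yaw -180.0 turn_x 0.0 shift xyz mm [ 78.8 168.1 144.1] q5 1.28
[475. 235.] (45.48542022705078, 42.434566497802734) [ 0.6236 -0.3425  0.057 ] z.125 [ 0.6512 -0.3059  0.125 ]
   two [ 0.6209 -0.346   0.0526] 0.0025
[319. 215.] (56.0, 55.0) [ 0.6459 -0.1777  0.057 ] z.125 [ 0.6685 -0.1775  0.125 ]
   two [ 0.6664 -0.1787  0.1198] 0.0024
```

The pot is in R1 with its cap at z=0.120, as expected. Next is pot B. I'll add a guard script that stops the chain if the pot has been moved.

```bash
cat > chk.py <<'E'
# exit 1 unless a cap is seen within 6 mm of the TCP axis at the given cap height
import sys;from h import *
w=cam("wrist");s=bot.get_state();z=float(sys.argv[1])
P=[onz(w,cen(k),z) for k in blobs(w,*YEL,150) if cen(k)[1]<290]
d=[p-s["tool_pos"] for p in P];m=min(d,key=lambda v:np.hypot(v[0],v[1]))
print("tcp",s["tool_pos"].round(4),"cap off dx,dy mm",(m[:2]*1000).round(1));sys.exit(np.hypot(m[0],m[1])>.006)
E
cat > grip.py <<'E'
# exit 1 unless a pot is in the grip
import sys;from h import *
o=bot.get_state()["opening"];print("opening",round(o,4));sys.exit(not .042<o<.05)
E
python3 -m inch '[[0,0,0,0,0.0336,0.0288,60],[0,0,0,0,0.0336,0.0288,60],[0,0,0,0,0.0336,0.0288,60],[0,0,0,0,0.0336,0.0288,60],[0,0,0,0,0.0336,0.0288,60],[0,0,0,0,0,0,60],[0,0,0,0,0,0,60],[0,0,0,0,0,0,60]]' && python3 chk.py .057 && python3 -m inch '[[0,0,0,0.045,0,0,60],[0,0,0,0.045,0,0,60],[0,0,0,0.04,0,0,60],[0,0,0,0.02,0,0,60],[0,0,0,0.007,0,0,60],[0,0,0,0,0,0,60],[0,0,0,0,0,0,60],[0,0,0,0,0,0,60]]' && python3 -m inch '[[0,0,0,0,0,0,255],[0,0,0,0,0,0,255],[0,0,0,0,0,0,255],[0,0,0,0,0,0,255],[0,0,0,0,0,0,255],[0,0,0,0,0,0,255],[0,0,0,0,0,0,255],[0,0,0,0,0,0,255]]' && python3 grip.py
```

```text
t: 35.9
tool_pos: [0.5243, -0.3458, 0.1793]
tool_rot: [2.221, 0.001, -2.221]
wrist_force: [0.8, -0.1, -1.0]
opening: 0.0695
tcp [ 0.5245 -0.3456  0.1794] cap off dx,dy mm [ 0.7 -0.2]False
```

```bash
sed -i 's/sys.exit(\(.*\))$/sys.exit(int(\1))/' chk.py grip.py; python3 -m inch '[[0,0,0,0.045,0,0,60],[0,0,0,0.045,0,0,60],[0,0,0,0.04,0,0,60],[0,0,0,0.02,0,0,60],[0,0,0,0.007,0,0,60],[0,0,0,0,0,0,60],[0,0,0,0,0,0,60],[0,0,0,0,0,0,60]]' && python3 -m inch '[[0,0,0,0,0,0,255],[0,0,0,0,0,0,255],[0,0,0,0,0,0,255],[0,0,0,0,0,0,255],[0,0,0,0,0,0,255],[0,0,0,0,0,0,255],[0,0,0,0,0,0,255],[0,0,0,0,0,0,255]]' && python3 grip.py
python3 - <<'E'
from h import *
plan([.599,-.177,.178],0)
E
```

```text
t: 36.75
tool_pos: [0.5248, -0.3468, 0.024]
tool_rot: [2.222, -0.001, -2.218]
wrist_force: [-0.0, 0.7, 0.1]
opening: 0.0698
t: 37.55
tool_pos: [0.5241, -0.3465, 0.0227]
tool_rot: [2.221, 0.0, -2.221]
wrist_force: [-0.3, -0.9, 5.8]
opening: 0.0449
opening 0.0449
t 37.55 now yaw -180.0 turn_x 0.0 shift xyz mm [-155.3 -169.5  -74.9] q5 0.95
```

```bash
python3 -m inch '[[0,0,0,-0.015,0,0,255],[0,0,0,-0.045,0,0,255],[0,0,0,-0.05,0,0,255],[0,0,0,-0.045,0,0,255],[0,0,0,0,-0.0424,-0.0188,255],[0,0,0,0,-0.0424,-0.0188,255],[0,0,0,0,-0.0424,-0.0188,255],[0,0,0,0,-0.0424,-0.0188,255]]' && python3 grip.py && python3 -m inch '[[0,0,0,0,0,0,255],[0,0,0,0,0,0,255],[0,0,0,0.03,0,0,255],[0,0,0,0.03,0,0,255],[0,0,0,0.015,0,0,255],[0,0,0,0.009,0,0,255],[0,0,0,0,0,0,255],[0,0,0,0,0,0,255]]' && python3 -m inch '[[0,0,0,0,0,0,60],[0,0,0,0,0,0,60],[0,0,0,0,0,0,60],[0,0,0,0,0,0,60],[0,0,0,0,0,0,60],[0,0,0,0,0,0,60],[0,0,0,-0.04,0,0,60],[0,0,0,-0.045,0,0,60]]'
cat > look.py <<'E'
from h import *
w,s=cam("wrist"),cam("scene")
for k in blobs(w,*YEL,150):
    u=cen(k)
    if u[1]<290:
        for v in caps(s):
            p,e=two(w,u,s,v)
            if e<.006 and .03<p[2]<.15: print(u.round(),"two",p.round(4),e.round(4))
E
python3 look.py; python3 -c "
from h import *
plan([.621,-.345,.18],0)"
```

```text
t: 38.35
tool_pos: [0.5993, -0.175, 0.1785]
tool_rot: [2.222, -0.0, -2.221]
wrist_force: [0.9, 0.3, -0.6]
opening: 0.045
opening 0.045
t: 39.15
tool_pos: [0.5995, -0.1772, 0.0944]
tool_rot: [2.222, -0.0, -2.22]
wrist_force: [-0.7, -1.1, -0.4]
opening: 0.0452
t: 39.95
tool_pos: [0.5978, -0.1763, 0.178]
tool_rot: [-2.217, -0.002, 2.225]
wrist_force: [0.5, 0.2, -0.1]
opening: 0.07
[319. 214.] two [ 0.5992 -0.1775  0.12  ] 0.0019
[487. 172.] two [ 0.6213 -0.3463  0.0523] 0.0018
[321. 128.] two [ 0.6671 -0.1786  0.1212] 0.0021
t 40.05 now yaw -180.0 turn_x 0.0 shift xyz mm [  4.3 167.3 -19. ] q5 1.25
```

```bash
python3 -m inch '[[0,0,0,0,0.042,-0.0057,60],[0,0,0,0,0.042,-0.0057,60],[0,0,0,0,0.042,-0.0057,60],[0,0,0,0,0.043,-0.0057,60],[0,0,0,0,0,0,60],[0,0,0,0,0,0,60],[0,0,0,0,0,0,60],[0,0,0,0,0,0,60]]' && python3 chk.py .057 && python3 -m inch '[[0,0,0,0.045,0,0,60],[0,0,0,0.045,0,0,60],[0,0,0,0.04,0,0,60],[0,0,0,0.02,0,0,60],[0,0,0,0.006,0,0,60],[0,0,0,0,0,0,60],[0,0,0,0,0,0,60],[0,0,0,0,0,0,60]]' && python3 -m inch '[[0,0,0,0,0,0,255],[0,0,0,0,0,0,255],[0,0,0,0,0,0,255],[0,0,0,0,0,0,255],[0,0,0,0,0,0,255],[0,0,0,0,0,0,255],[0,0,0,0,0,0,255],[0,0,0,0,0,0,255]]' && python3 grip.py && python3 -m inch '[[0,0,0,-0.015,0,0,255],[0,0,0,-0.045,0,0,255],[0,0,0,-0.05,0,0,255],[0,0,0,-0.045,0,0,255],[0,0,0,0,0,0,255],[0,0,0,0,0,0,255],[0,0,0,0,0,0,255],[0,0,0,0,0,0,255]]'
python3 - <<'E'
from h import *
plan([.6745,-.0085,.178],0)
E
```

```text
t: 40.85
tool_pos: [0.6218, -0.3445, 0.1784]
tool_rot: [2.221, 0.002, -2.221]
wrist_force: [-0.6, -0.5, -0.4]
opening: 0.0695
tcp [ 0.6219 -0.3446  0.1785] cap off dx,dy mm [0.9 0. ]
t: 41.7
tool_pos: [0.623, -0.3463, 0.0245]
tool_rot: [2.223, -0.001, -2.218]
wrist_force: [-0.5, -0.6, -1.3]
opening: 0.0696
t: 42.5
tool_pos: [0.622, -0.3459, 0.0227]
tool_rot: [2.221, 0.0, -2.221]
wrist_force: [-1.1, 0.4, 5.7]
opening: 0.045
opening 0.045
t: 43.3
tool_pos: [0.621, -0.3452, 0.1757]
tool_rot: [-2.218, -0.002, 2.224]
wrist_force: [-0.1, 0.2, -2.4]
opening: 0.0452
t 43.30 now yaw -180.0 turn_x 0.0 shift xyz mm [  -2.3 -336.7  -53.5] q5 1.03
```

```bash
python3 -m inch '[[0,0,0,0,-0.0421,-0.0066,255],[0,0,0,0,-0.0421,-0.0066,255],[0,0,0,0,-0.0421,-0.0066,255],[0,0,0,0,-0.0421,-0.0066,255],[0,0,0,0,-0.0421,-0.0066,255],[0,0,0,0,-0.0421,-0.0066,255],[0,0,0,0,-0.0421,-0.0066,255],[0,0,0,0,-0.0421,-0.0066,255]]' && python3 grip.py && python3 -m inch '[[0,0,0,0,0,0,255],[0,0,0,0,0,0,255],[0,0,0,0.03,0,0,255],[0,0,0,0.03,0,0,255],[0,0,0,0.015,0,0,255],[0,0,0,0.007,0,0,255],[0,0,0,0,0,0,255],[0,0,0,0,0,0,255]]' && python3 -m inch '[[0,0,0,0,0,0,60],[0,0,0,0,0,0,60],[0,0,0,0,0,0,60],[0,0,0,0,0,0,60],[0,0,0,0,0,0,60],[0,0,0,0,0,0,60],[0,0,0,-0.04,0,0,60],[0,0,0,-0.045,0,0,60]]'
python3 look.py; python3 -c "
from h import *
plan([.602,.3135,.18],0)"
```

```text
t: 44.1
tool_pos: [0.6739, -0.0071, 0.1762]
tool_rot: [2.219, 0.001, -2.223]
wrist_force: [0.4, -0.7, -0.5]
opening: 0.0452
opening 0.0452
t: 44.9
tool_pos: [0.6751, -0.0092, 0.0965]
tool_rot: [2.223, 0.0, -2.22]
wrist_force: [-0.5, 0.3, -0.7]
opening: 0.045
t: 45.7
tool_pos: [0.6732, -0.0088, 0.1798]
tool_rot: [2.217, 0.001, -2.225]
wrist_force: [1.2, 0.1, 0.7]
opening: 0.0697
[ 25. 257.] two [0.6028 0.3115 0.0534] 0.0016
[523. 222.] two [ 0.6667 -0.1791  0.1201] 0.0017
[318. 213.] two [ 0.6739 -0.0086  0.1191] 0.0016
t 45.80 now yaw -180.0 turn_x 0.0 shift xyz mm [   6.6 -322.5   75.7] q5 1.52
```

```bash
python3 -m inch '[[0,0,0,0,-0.046,0.0104,60],[0,0,0,0,-0.046,0.0104,60],[0,0,0,0,-0.046,0.0104,60],[0,0,0,0,-0.046,0.0104,60],[0,0,0,0,-0.046,0.0104,60],[0,0,0,0,-0.046,0.0104,60],[0,0,0,0,-0.046,0.0104,60],[0,0,0,0,0,0,60]]' && python3 -m inch '[[0,0,0,0,0,0,60],[0,0,0,0,0,0,60],[0,0,0,0,0,0,60],[0,0,0,0,0,0,60],[0,0,0,0,0,0,60],[0,0,0,0,0,0,60],[0,0,0,0,0,0,60],[0,0,0,0,0,0,60]]' && python3 chk.py .057 && python3 -m inch '[[0,0,0,0.045,0,0,60],[0,0,0,0.045,0,0,60],[0,0,0,0.04,0,0,60],[0,0,0,0.02,0,0,60],[0,0,0,0.008,0,0,60],[0,0,0,0,0,0,60],[0,0,0,0,0,0,60],[0,0,0,0,0,0,60]]' && python3 -m inch '[[0,0,0,0,0,0,255],[0,0,0,0,0,0,255],[0,0,0,0,0,0,255],[0,0,0,0,0,0,255],[0,0,0,0,0,0,255],[0,0,0,0,0,0,255],[0,0,0,0,0,0,255],[0,0,0,0,0,0,255]]' && python3 grip.py && python3 -m inch '[[0,0,0,-0.015,0,0,255],[0,0,0,-0.045,0,0,255],[0,0,0,-0.05,0,0,255],[0,0,0,-0.045,0,0,255],[0,0,0,0,0,0,255],[0,0,0,0,0,0,255],[0,0,0,0,0,0,255],[0,0,0,0,0,0,255]]'
python3 - <<'E'
from h import *
plan([.68,.131,.178],0)
w=cam("wrist")
for u,r in panels(w): print(u.round(),onz(w,u,.104).round(4))
E
```

```text
t: 46.6
tool_pos: [0.6002, 0.3176, 0.1803]
tool_rot: [2.22, 0.006, -2.219]
wrist_force: [-0.2, -0.4, 0.3]
opening: 0.07
t: 47.4
tool_pos: [0.6016, 0.313, 0.1805]
tool_rot: [2.221, 0.0, -2.221]
wrist_force: [-0.4, -0.6, 0.8]
opening: 0.0699
tcp [0.6015 0.3131 0.1805] cap off dx,dy mm [ 1.5 -0. ]
t: 48.25
tool_pos: [0.6027, 0.3137, 0.0244]
tool_rot: [-2.224, -0.002, 2.218]
wrist_force: [0.0, -0.9, 0.0]
opening: 0.0699
t: 49.05
tool_pos: [0.6017, 0.3131, 0.0227]
tool_rot: [2.222, 0.001, -2.221]
wrist_force: [-0.6, -2.8, 4.9]
opening: 0.0453
opening 0.0453
t: 49.85
tool_pos: [0.6006, 0.3127, 0.1758]
tool_rot: [2.218, -0.001, -2.223]
wrist_force: [-0.9, 0.3, -0.7]
opening: 0.0453
t 49.85 now yaw -180.0 turn_x 0.0 shift xyz mm [ -2.2 181.7 -79.4] q5 2.02
[567.  33.] [0.7378 0.1302 0.104 ]
```

```bash
python3 -m inch '[[0,0,0,0,0.0364,-0.0157,255],[0,0,0,0,0.0364,-0.0157,255],[0,0,0,0,0.0364,-0.0157,255],[0,0,0,0,0.0364,-0.0157,255],[0,0,0,0,0.0364,-0.0157,255],[0,0,0,0,0,0,255],[0,0,0,0,0,0,255],[0,0,0,0,0,0,255]]' && python3 grip.py && python3 -m inch '[[0,0,0,0.03,0,0,255],[0,0,0,0.03,0,0,255],[0,0,0,0.015,0,0,255],[0,0,0,0.008,0,0,255],[0,0,0,0,0,0,255],[0,0,0,0,0,0,255],[0,0,0,0,0,0,255],[0,0,0,0,0,0,255]]' && python3 -m inch '[[0,0,0,0,0,0,60],[0,0,0,0,0,0,60],[0,0,0,0,0,0,60],[0,0,0,0,0,0,60],[0,0,0,0,0,0,60],[0,0,0,0,0,0,60],[0,0,0,-0.04,0,0,60],[0,0,0,-0.045,0,0,60]]'
python3 look.py; python3 -c "
from h import *
plan([.516,.333,.18],0)"
```

```text
t: 50.7
tool_pos: [0.6796, 0.1317, 0.1768]
tool_rot: [2.22, 0.001, -2.222]
wrist_force: [0.1, 0.2, -0.6]
opening: 0.0455
opening 0.0455
t: 51.5
tool_pos: [0.6807, 0.1312, 0.0955]
tool_rot: [2.223, 0.001, -2.22]
wrist_force: [0.5, 0.0, -0.4]
opening: 0.0454
t: 52.3
tool_pos: [0.6789, 0.1309, 0.1788]
tool_rot: [2.217, -0.0, -2.225]
wrist_force: [0.8, -1.2, 1.3]
opening: 0.0693
[488. 220.] two [ 0.6746 -0.0092  0.1203] 0.0014
[318. 213.] two [0.6797 0.1311 0.1183] 0.0007
t 52.40 now yaw -180.0 turn_x 0.0 shift xyz mm [   5.8 -201.3  167.4] q5 1.73
```

```bash
python3 -m inch '[[0,0,0,0,-0.0335,0.0274,60],[0,0,0,0,-0.0335,0.0274,60],[0,0,0,0,-0.0335,0.0274,60],[0,0,0,0,-0.0335,0.0274,60],[0,0,0,0,-0.0335,0.0274,60],[0,0,0,0,-0.0335,0.0274,60],[0,0,0,0,0,0,60],[0,0,0,0,0,0,60]]' && python3 -m inch '[[0,0,0,0,0,0,60],[0,0,0,0,0,0,60],[0,0,0,0,0,0,60],[0,0,0,0,0,0,60],[0,0,0,0,0,0,60],[0,0,0,0,0,0,60],[0,0,0,0,0,0,60],[0,0,0,0,0,0,60]]' && python3 chk.py .057 && python3 -m inch '[[0,0,0,0.045,0,0,60],[0,0,0,0.045,0,0,60],[0,0,0,0.04,0,0,60],[0,0,0,0.02,0,0,60],[0,0,0,0.007,0,0,60],[0,0,0,0,0,0,60],[0,0,0,0,0,0,60],[0,0,0,0,0,0,60]]' && python3 -m inch '[[0,0,0,0,0,0,255],[0,0,0,0,0,0,255],[0,0,0,0,0,0,255],[0,0,0,0,0,0,255],[0,0,0,0,0,0,255],[0,0,0,0,0,0,255],[0,0,0,0,0,0,255],[0,0,0,0,0,0,255]]' && python3 grip.py && python3 -m inch '[[0,0,0,-0.015,0,0,255],[0,0,0,-0.045,0,0,255],[0,0,0,-0.05,0,0,255],[0,0,0,-0.045,0,0,255],[0,0,0,0,0,0,255],[0,0,0,0,0,0,255],[0,0,0,0,0,0,255],[0,0,0,0,0,0,255]]'
python3 - <<'E'
from h import *
plan([.612,.132,.178],0);pots()
E
```

```text
t: 53.2
tool_pos: [0.5152, 0.3326, 0.1794]
tool_rot: [2.22, 0.002, -2.22]
wrist_force: [0.4, 0.6, -0.1]
opening: 0.0694
t: 54.0
tool_pos: [0.5156, 0.3321, 0.1795]
tool_rot: [2.221, 0.001, -2.221]
wrist_force: [-0.6, -0.1, -0.2]
opening: 0.0693
tcp [0.5156 0.3321 0.1795] cap off dx,dy mm [1.3 0.2]
t: 54.85
tool_pos: [0.5165, 0.3326, 0.024]
tool_rot: [-2.223, -0.002, 2.219]
wrist_force: [0.6, 0.2, 0.4]
opening: 0.0698
t: 55.65
tool_pos: [0.5158, 0.3321, 0.0227]
tool_rot: [2.222, 0.001, -2.221]
wrist_force: [-0.3, -2.0, 5.2]
opening: 0.0449
opening 0.0449
t: 56.45
tool_pos: [0.5148, 0.3316, 0.176]
tool_rot: [2.218, -0.001, -2.223]
wrist_force: [0.1, 0.8, -0.6]
opening: 0.0453
t 56.45 now yaw -180.0 turn_x 0.0 shift xyz mm [ -2.  199.6 -97.2] q5 2.10
cap [371. 355.] [0.3217 0.2741 0.057 ]
cap [410. 303.] [0.3912 0.231  0.057 ]
cap [225. 303.] [0.3915 0.4347 0.057 ]
cap [317. 260.] [0.4449 0.3329 0.057 ]
cap [610.   8.] [0.6812 0.0835 0.057 ]
```

Place it in L0, rise well clear and back off, then check from all cameras.

```bash
python3 -m inch '[[0,0,0,0,0.04,-0.0193,255],[0,0,0,0,0.04,-0.0193,255],[0,0,0,0,0.04,-0.0193,255],[0,0,0,0,0.04,-0.0193,255],[0,0,0,0,0.04,-0.0193,255],[0,0,0,0,0,0,255],[0,0,0,0,0,0,255],[0,0,0,0,0,0,255]]' && python3 grip.py && python3 -m inch '[[0,0,0,0.03,0,0,255],[0,0,0,0.03,0,0,255],[0,0,0,0.015,0,0,255],[0,0,0,0.008,0,0,255],[0,0,0,0,0,0,255],[0,0,0,0,0,0,255],[0,0,0,0,0,0,255],[0,0,0,0,0,0,255]]' && python3 -m inch '[[0,0,0,0,0,0,60],[0,0,0,0,0,0,60],[0,0,0,0,0,0,60],[0,0,0,0,0,0,60],[0,0,0,0,0,0,60],[0,0,0,0,0,0,60],[0,0,0,-0.04,0,0,60],[0,0,0,-0.045,0,0,60]]' && python3 look.py &&  python3 -m inch '[[0,0,0,-0.05,0,0,60],[0,0,0,-0.05,0.03,0.03,60],[0,0,0,-0.05,0.03,0.03,60],[0,0,0,0,0.03,0.03,60],[0,0,0,0,0.03,0.03,60],[0,0,0,0,0,0,60],[0,0,0,0,0,0,60],[0,0,0,0,0,0,60]]'
python3 look.py
python3 - <<'E'
from h import *
w,t,s=cam("wrist"),cam("top"),cam("scene")
for c in(w,t):
  for u,r in panels(c): print("panel",onz(c,u,.104).round(4))
for v in caps(s): print("scene cap",v.round())
for v in caps(t): print("top cap",v.round(),onz(t,v,.125).round(4))
E
```

```text
t: 57.3
tool_pos: [0.6116, 0.1327, 0.1768]
tool_rot: [2.22, 0.001, -2.222]
wrist_force: [-0.7, -0.2, -0.5]
opening: 0.0452
opening 0.0452
t: 58.1
tool_pos: [0.6128, 0.1322, 0.0954]
tool_rot: [2.223, 0.001, -2.22]
wrist_force: [0.5, 0.1, -0.3]
opening: 0.045
t: 58.9
tool_pos: [0.611, 0.1319, 0.1789]
tool_rot: [2.217, -0.0, -2.225]
wrist_force: [1.0, -0.2, -0.1]
opening: 0.0697
[318. 214.] two [0.6115 0.1322 0.1182] 0.0006
[504. 135.] two [ 0.6749 -0.0093  0.1207] 0.0015
[320. 128.] two [0.6806 0.1308 0.1204] 0.0012
t: 59.8
tool_pos: [0.5071, 0.0267, 0.3057]
tool_rot: [2.221, 0.001, -2.221]
wrist_force: [-0.0, -0.8, -0.3]
opening: 0.0698
[500. 102.] two [ 0.5998 -0.1781  0.1205] 0.0018
[223.  89.] two [0.6127 0.132  0.1207] 0.0027
[512.  34.] two [ 0.6674 -0.1789  0.1209] 0.002
[352.  25.] two [ 0.6755 -0.0092  0.1215] 0.0021
[218.  21.] two [0.6801 0.1313 0.1201] 0.0018
panel [ 0.7232 -0.1798  0.104 ]
panel [ 0.7305 -0.0098  0.104 ]
panel [0.7358 0.1311 0.104 ]
scene cap [265. 250.]
scene cap [256. 230.]
scene cap [345. 228.]
scene cap [403. 213.]
scene cap [386. 197.]
top cap [138. 362.] [0.1597 0.4414 0.125 ]
top cap [376. 189.] [ 0.5978 -0.175   0.125 ]
top cap [375. 164.] [ 0.6646 -0.1764  0.125 ]
top cap [312. 162.] [ 0.6727 -0.0072  0.125 ]
top cap [260. 160.] [0.6788 0.1318 0.125 ]
```

```bash
python3 -c "
from plant import bot
print(bot.finish_job())"
```

```text
the job is handed in; nothing more can be done
None
```

I counted five pots, so I tipped all three carriers onto the board, nudged each about 20–25 mm further onto it, and stood one pot in each of five pockets. The job is handed in at about 60 s of the 210 s allowed, with no verdict reported.

**Last checks:**
- Two-view triangulation put all five caps within a few mm of their pocket centres. They stood at z ≈ 0.120–0.122 m, the height expected for a pot on a pocket floor.
- The scene view showed no cap left on the bench.
- By the chamber panels, the carriers did not move after the nudge. From the estimated board edge, the foot ends stand about 16 mm outside it, against the 45 mm allowed.
- I did not measure the bottle or the slide box at the end; I saw no contact with either.

**What went wrong or disagreed:**
- **Fingertips:** Triangulation put them about 20 mm behind the TCP, while the text says 22 mm ahead.
- **First push:** Because of that, it passed over the first carrier without moving it. The second, lower push tipped it.
- **First pot:** The first three grasps missed. On the third, a finger pinned and tilted the pot, with up to 45 N at the wrist, and the pot righted itself when released. Whether any of that counted against the 40 N gripper-body limit is unknown; it appeared to come through a fingertip.
- **Final top view:** It picked out only four of the placed caps, plus the yellow pen on the bench. The fifth pot, in the left carrier's front pocket, was confirmed by the wrist and scene cameras.

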